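# Key the green rotor into the bench centrifuge and shut its lid

### The job

Open the bench centrifuge's clear lid, take the rotor with the green grip out of its sloping stand and stand its splined stub upright in the drive hub; turn it, without forcing it down, until the splines find the hub's slots and it drops fully home. Let go of it and lower the lid until it is fully shut over the rotor. Leave the orange rotor and everything else on the bench where it is.

Things in the scene. Friction and masses are not known exactly. Their poses are not given: they have to be found in the camera images.
- rotor_green: Loose rotor with a green grip, about 150 g. Origin on its axis in the disc's underside; +z along the axis from stub to grip. Grey disc 76 mm across, z = 0 to 14 mm. Eight-sided grip, 26 mm across flats, z = 14 to 54 mm; its flats face the body's x and y axes and the diagonals between them. Starts in stand_a, its axis leaning 28 degrees from vertical.
- rotor_green_grip (a point): Point on the green rotor's axis, 40 mm above the disc's underside and 14 mm below the top of the grip: a good place to grip. Axes as the rotor's.
- rotor_green_tip (a point): Lower end of the green rotor's steel stub, 32 mm below the disc; axes as the rotor's. The stub is 14 mm thick, tapered to 9 mm over its last 5 mm. Four splines along the rotor's +x, -x, +y, -y, each 5 mm wide and out to 14 mm from the axis, run from the disc 12 mm down.
- rotor_orange: The other rotor, the same shape with an orange grip and more, smaller holes, loose in stand_b. To be left alone. Origin and axes as the green rotor's.
- stand_a: Fixed white sloping stand of the green rotor; base 100 (x) x 94 (y) x 8 mm, origin in the middle of its underside. An 88 x 88 mm plate on two cheeks slopes at 28 degrees, its face looking along the stand's (0.469, 0, 0.883), highest edge 88 mm up.
- stand_a_face (a point): Middle of the sloping face, at (4, 0, 67) mm in stand_a's frame; axes as the stand's. Here is a 32 x 32 mm through hole in which the green rotor's stub stands loosely, with the disc lying on the plate. Draw the rotor out along its axis, at least 35 mm.
- stand_b: The same kind of stand with the orange rotor in it.
- centrifuge: Fixed white bench centrifuge, an open-topped tub. Origin in the middle of its underside; +z up, -x to its control panel, +y to the lid's hinge. Tub 150 mm (x) x 130 mm (y) x 62 mm high, walls 6 mm, inner floor 28 mm up; with the panel's knob it reaches to x = -95 mm. The drive hub stands in its middle.
- seat (a point): Centre of the drive hub's top, 62 mm above the bench; axes as the centrifuge's. Hub: tube 40 mm across, bore 16.5 mm, 34 mm deep; two crossing slots 8.5 mm wide and 13 mm deep in its top. It stays still; its slots stand at an angle that varies and is not told. Rotor's origin here: fully home; 12 mm above: its splines rest on the hub's top.
- rotor_drop (a point): Point 12 mm above the seat, where the rotor's origin stands while the splines rest on the hub's top. Turning at most 45 degrees either way, or 90 one way, brings the splines over the slots, with about 6 degrees of play to each side; the rotor then falls 12 mm, until its disc lies on the hub. Axes as the centrifuge's.
- lid (a joint): Angle of the clear lid, rad: 0 shut (as it starts), growing as it opens, stop at 1.85. Light soft hinge (under 2 N at the bar): let go below about 0.4 it sinks shut, about 0.6 to 1.5 it stays, past 1.7 it leans open. Box shell 150 x 130 mm, 66 mm high, open below. Past 1.3 it bares the hub. It cannot shut over a rotor that has not dropped.
- lid_bar (a point): Middle of the lid's handle: blue round bar, 10 mm thick, parallel to the centrifuge's x axis, 66 mm free length, 27 mm of room between bar and lid. Lid shut: 97 mm from the centrifuge's middle on its -y side, 92 mm above the bench. Can be pinched from above at any lid angle and turns between the fingers as the lid swings. Axes as the lid's.
- lid_hinge (a point): Middle of the lid's hinge axis, at (0, 65, 62) mm in the centrifuge's frame and parallel to its x axis; axes as the lid's. With the lid shut the bar lies 162 mm to -y of it and 30 mm above it; with the lid fully open, 74 mm to +y and 147 mm above, the highest part of the lid.
- wipe_tub: Loose bystander: round white and blue tub, 68 mm across, 124 mm tall, standing. Origin under its middle.
- tube_carton: Fixed bystander: small white carton with its flap open, 80 x 79 x 110 mm. Origin under its middle.
- lab_timer: Loose bystander: white timer standing on the bench, 34 x 68 x 64 mm. Origin under its middle.
- petri_dish: Loose bystander: closed round dish, 66 mm across, 16 mm high. Origin under its middle.
- tape_roll: Loose bystander: green tape roll lying flat, 66 mm across, 19 mm high. Origin under its middle.
- foam_rack: Fixed bystander: white foam tube rack, 128 x 78 x 38 mm. Origin under its middle.

How it is judged:
On the way, in this order (a step that is already met when the one before it is completed fails the run):
1. the lid is raised at least 1.3 rad (value of joint lid above 1.3 rad), for 0.1 s.
2. the green rotor has dropped home in the hub (z of rotor_green in the frame of seat between -0.004 and 0.004 m and horizontal distance between rotor_green and seat below 0.004 m and angle between the z axis of rotor_green and the z axis of centrifuge, either way round below 0.07 rad and value of joint lid above 0.8 rad), for 0.2 s.
At the end, for the whole second after the job is handed in: The green rotor sits upright and at rest in the hub, its origin within 4 mm of the seat sideways and in height and within 4 degrees of upright, and the lid is shut to within 0.05 rad and at rest (z of rotor_green in the frame of seat between -0.004 and 0.004 m and horizontal distance between rotor_green and seat below 0.004 m and angle between the z axis of rotor_green and the z axis of centrifuge, either way round below 0.07 rad and value of joint lid below 0.05 rad and linear speed of rotor_green below 0.02 m/s and not (velocity of joint lid below -0.05 rad/s)); the robot touches nothing.
It fails at once if the green rotor is forced against the centrifuge with more than 60 N (contact force between rotor_green and centrifuge above 60 N).
It fails at once if the orange rotor, wipe tub, timer, dish or tape roll is pushed more than 3 cm from its place (distance of any of rotor_orange, wipe_tub, lab_timer, petri_dish, tape_roll from where it was at the start of the episode above 0.03 m).
It also fails if it takes over 72 s, if anything falls off the work surface, if the arm or the gripper's body presses on something with over 40 N, if the wrist force passes 120 N, or if a joint passes its speed limit or range.

### The arm

A 7-joint arm with a two-finger parallel gripper is mounted at the origin on a cart in front of the work surface, level with it; the furniture and walls round the work are solid. World frame = base frame: x ahead of the robot, y to its left, z up, the work surface at z = 0. Lengths are in m, angles in rad, forces in N, time in s.
With the tool pointing down it reaches from about 0.35 to 0.775 m from the base axis. Payload 3.1 kg.
Tool frame: the origin (TCP) lies between the finger pads; the fingertips stand tip_extent ahead of it and the grasp point (between the pads) lies 8 mm behind it (tip_extent is the distance from the TCP to the fingertips, in m); x points along the fingers, y is the direction in which the jaws open and shut, and the axes are right-handed (so a half turn about x gives the same grasp; the last joint's range is limited). The gripper opens to 85 mm and grips with 20 to 120 N. Pads are 22 mm wide; open, the fingers measure 114 mm over their backs; the gripper's body (76 mm by 85 mm) begins 54 mm behind the grasp point. The pads swing forward as they close: fully open they stand 13 mm farther back than shut.
Start: joints at [-1.384, 0.311, 0.014, 1.512, -0.004, 1.319, -0.027], TCP at [0.125, 0.536, 0.242] pointing down, gripper open.
Joint ranges: [-2.7, 2.7], [-0.3, 1.91], [-1.27, 1.3], [0.12, 2.57], [-1.44, 4.58], [0.2, 2.03], [-3.05, 3.05]. Speed limits (rad/s): [2.79, 2.79, 3.14, 3.14, 3.14, 3.14, 3.14].

### API

Orientations are given as a unit quaternion [x, y, z, w].
In Python, from plant import * gives the robot as it stands. The module is installed in compiled form; this text tells all that it offers.
- The arm moves only by the tool arm_command, never from a script. Its argument "rows" is a list of rows, each a list of 3 entries, a list of its own where there are three numbers: the shift along the tool's x, y, z in m, then the turn, a rotation vector about the tool's x, y, z in degrees, then the finger opening in m, from 0 to 0.0854. In form: [[[tx, ty, tz], [wx, wy, wz], gripper], ...]. A call has 1 to 12 rows; each row shifts and turns the commanded pose from where the row before left it, along the tool's axes as they then stand; what a row does not reach is not made up. A row lasts 1/8 s, in which the tool goes at most 62.5 mm and 10.7 degrees, less where a joint would pass 70% of its speed; a pose out of reach is approached as far as the arm can. A call with a gripper value outside its range is refused whole. The fingers move at their own pace and stop on an object; "newtons" is the grip in N (left out, the last holds). Time passes only in rows, so rows that do not move let the fingers close. It gives the time, the measured TCP pose, the force and the opening at its end, in the units of the state.
- sense(): the state, without advancing time (a new reading comes with each control period).
- get_image(name): name is "scene" or "top" or "wrist"; returns a dict with "pixels" (420x560x3 uint8, red, green, blue), "mtx" (3x3 intrinsics, pixels), "extrinsics" (4x4, takes a point from world to camera coordinates); the wrist camera has in their place "T_tool_cam" (4x4, takes a point from camera to tool coordinates, whose origin is the TCP and whose axes are the tool frame's). Camera axes: x right, y up, looking along -z (the intrinsics and any distortion apply to the point x, -y, -z); pixel columns grow to the right and rows downward; lengths in m; the calibration is good to about 2 mm. A picture is of the moment at which its call begins: read the wrist's pose just before it. There is no depth.
- hand_in(): hands the job in, once; it reports no verdict.
Trained networks look in a picture, given as the dict that the camera call returned (one of the last four; its "shot" number tells which), for a name from the list of things; names that differ only in an ending like _2 or _b are one class to them, and where a whole thing is asked for, a point or a joint stands for the part that bears it (a point fixed in the world has none). Each returns a list of dicts, best first, with "p" (0 to 1); they miss things now and then, are a little off and sometimes report something else, mostly with a low value. They report only what shows in the picture. A call takes as long as a camera call.
- search_frame(label, picture): "xyz" ([x, y, z] in m, in world coordinates, good to about 4 mm: the middle of the surface that is visible of it).
The state is a dict: "t": time; "joint_positions": joint angles; "qd": joint speeds; "joint_efforts": joint torques, N m; "position": TCP position; "orientation": TCP orientation; "contact_force": force on the tool from outside, world axes, zero at the start; "moment": the same for the moment, N m; "gripper_width": opening from 0.0 (shut) to 1.0 (fully open).
Only numpy, scipy, OpenCV 4.12 (cv2) and the standard library are available. Lean on these libraries where they do the work, as an engineer would, in place of code of your own. Each camera call takes 0.05 s, during which the arm holds its last target.

## Working session

There is one attempt and no reset: what is moved stays moved. The work goes in short steps, Python scripts to look and compute and a tool call to move; the robot and the scene stay as the last step left them, time stands still between calls to the robot, and variables do not carry over. Pictures are saved under pics/ and viewed, and the job is handed in when it is done.

Besides the shell and the picture viewer there is one more tool, called after ">>>" as name(argument=value, ...), one argument or row to a line, values as JSON. arm_command: Moves the arm, as the interface text tells. Its arguments: {"type":"object","properties":{"rows":{"type":"array"},"newtons":{"type":"number"}},"required":["rows"]}

```bash
ls -la; mkdir -p pics; python3 - <<'E'
from plant import *
import cv2
print(sense())
for n in ["scene","top","wrist"]:
    im=get_image(n)
    cv2.imwrite(f"pics/{n}0.png",im["pixels"][:,:,::-1])
    print(n,{k:v for k,v in im.items() if k!="pixels"})
E
```

```text
total 12
drwxr-xr-x  3 agent agent 4096 Dec  6 19:11 .
drwxr-xr-x 23 root  root  4096 Dec  6 19:11 ..
drwxr-xr-x  2 agent agent 4096 Dec  6 19:11 pics
{'t': 0.0, 'joint_positions': array([-1.38371775,  0.31172637,  0.01401155,  1.51310248, -0.00439208,
        1.31919834, -0.02718422]), 'qd': array([-3.41959419e-04, -1.79572754e-06, -9.41639978e-05, -2.67281260e-04,
       -8.36702526e-04,  1.32728217e-04, -8.17689961e-05]), 'joint_efforts': array([ 1.02672188e-04, -3.79910374e+01,  1.46180335e-01, -2.30596232e+01,
        1.22812841e-02,  1.33772756e-02,  1.00933013e-05]), 'position': array([0.12457003, 0.53496387, 0.24120238]), 'orientation': array([ 0.07983455,  0.7025459 , -0.08153046,  0.70243041]), 'contact_force': array([ 0.27033749, -0.28015049,  0.51666016]), 'moment': array([ 4.06652185e-02,  1.01954635e-05, -4.78607354e-02]), 'gripper_width': 0.9985194072850452}
scene {'mtx': array([[505.72963862,   0.        , 270.90337835],
       [  0.        , 505.72963862, 216.87547577],
       [  0.        ,   0.        ,   1.        ]]), 'extrinsics': array([[ 0.49224707, -0.8704507
[... 499 characters left out ...]
7,  0.13699229, -0.54103111],
       [-0.13700632, -0.00430205,  0.99056083, -1.45821374],
       [ 0.        ,  0.        ,  0.        ,  1.        ]]), 'shot': 2}
wrist {'mtx': array([[309.9375012 ,   0.        , 278.79226279],
       [  0.        , 309.9375012 , 210.53974836],
       [  0.        ,   0.        ,   1.        ]]), 'T_tool_cam': array([[-3.42260371e-04,  3.25467785e-01, -9.45553068e-01,
        -1.31613857e-01],
       [ 9.99999938e-01,  3.18295509e-05, -3.51012405e-04,
        -3.09020071e-05],
       [-8.41467006e-05, -9.45553129e-01, -3.25467776e-01,
        -8.26969951e-02],
       [ 0.00000000e+00,  0.00000000e+00,  0.00000000e+00,
         1.00000000e+00]]), 'shot': 3}
```

View pics/scene0.png

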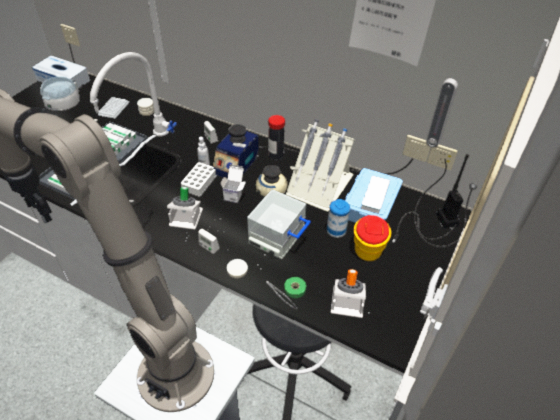

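View pics/top0.png

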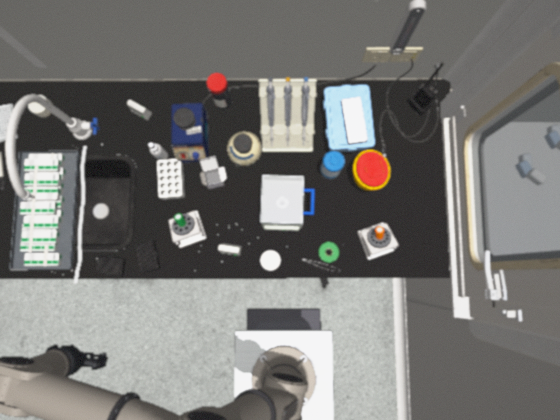

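View pics/wrist0.png

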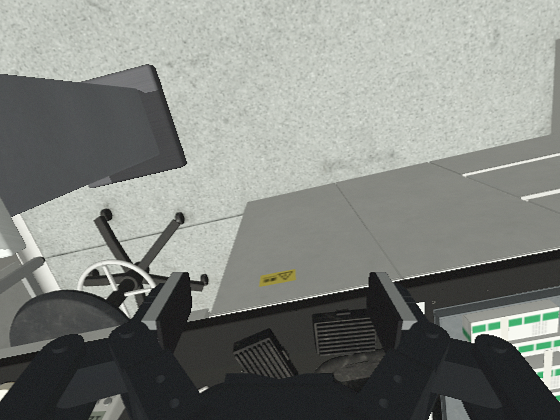

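```bash
cat > h.py <<'E'
from plant import *
import numpy as np, cv2
from scipy.spatial.transform import Rotation as R
def cam(im,st=None):
    """returns K, T world->cam"""
    K=im["mtx"]
    if "extrinsics" in im: return K,im["extrinsics"]
    Tt=np.eye(4);Tt[:3,:3]=R.from_quat(st["orientation"]).as_matrix();Tt[:3,3]=st["position"]
    return K,np.linalg.inv(Tt@im["T_tool_cam"])
def proj(c,P):
    K,T=c;P=np.atleast_2d(P)
    q=P@T[:3,:3].T+T[:3,3]; q=q*[1,-1,-1]
    u=q@K.T
    return u[:,:2]/u[:,2:]
def ray(c,uv):
    K,T=c
    d=np.linalg.inv(K)@[uv[0],uv[1],1]; d=d*[1,-1,-1]
    d=T[:3,:3].T@d; o=-T[:3,:3].T@T[:3,3]
    return o,d/np.linalg.norm(d)
def tri(obs):
    A=np.zeros((3,3));b=np.zeros(3)
    for c,uv in obs:
        o,d=ray(c,uv);M=np.eye(3)-np.outer(d,d);A+=M;b+=M@o
    X=np.linalg.solve(A,b)
    return X,[np.round(np.linalg.norm(proj(c,X)[0]-uv),1) for c,uv in obs]
def atz(c,uv,z):
    o,d=ray(c,uv);return o+d*(z-o[2])/d[2]
def crop(im,name,x0,y0,x1,y1,s):
    a=im["pixels"][y0:y1,x0:x1,::-1]
    cv2.imwrite(f"pics/{name}.png",cv2.resize(a,None,fx=s,fy=s,interpolation=cv2.INTER_CUBIC))
E
python3 - <<'E'
from h import *
ims={n:get_image(n) for n in ["scene","top"]}
for l in ["rotor_green","rotor_orange","stand_a","centrifuge","lid","lid_bar","wipe_tub","tube_carton","lab_timer","petri_dish","tape_roll","foam_rack"]:
    for n,im in ims.items():
        print(l,n,[(np.round(d["xyz"],3).tolist(),round(d["p"],2)) for d in search_frame(l,im)][:3])
t=ims["top"];s=ims["scene"]
crop(t,"t1",150,140,450,290,2.6)
crop(s,"s1",150,140,400,330,3)
E
```

```text
rotor_green scene [([0.488, 0.319, 0.088], 0.52)]
rotor_green top [([0.492, 0.317, 0.086], 0.58)]
rotor_orange scene []
rotor_orange top [([0.452, -0.304, 0.09], 0.83)]
stand_a scene [([0.424, -0.317, 0.007], 0.83), ([0.467, 0.311, 0.007], 0.64)]
stand_a top [([0.46, 0.298, 0.046], 0.96), ([0.422, -0.291, 0.051], 0.83)]
centrifuge scene [([0.529, -0.012, 0.128], 0.69), ([0.546, -0.007, 0.129], 0.67), ([0.374, 0.041, 0.018], 0.29)]
centrifuge top [([0.555, -0.003, 0.129], 0.6), ([0.561, 0.001, 0.129], 0.36)]
lid scene [([0.547, -0.01, 0.128], 0.57)]
lid top [([0.556, -0.003, 0.131], 0.77), ([0.552, -0.003, 0.127], 0.59), ([0.463, 0.296, 0.05], 0.28)]
lid_bar scene [([0.541, -0.011, 0.125], 0.82), ([0.401, -0.151, 0.019], 0.37), ([0.45, -0.307, 0.091], 0.24)]
lid_bar top [([0.563, -0.004, 0.126], 0.65)]
wipe_tub scene [([0.672, -0.168, 0.092], 0.84)]
wipe_tub top [([0.685, -0.161, 0.123], 0.67)]
tube_carton scene [([0.669, 0.239, 0.057], 0.93)]
tube_carton top [([0.67, 0.235, 0.059], 0.62), ([0.563, -0.004, 0.127], 0.49)]
lab_timer scene [([0.409, 0.169, 0.044], 0.83)]
lab_timer top [([0.414, 0.17, 0.061], 0.8), ([0.381, 0.042, 0.018], 0.29)]
petri_dish scene [([0.374, 0.04, 0.017], 0.68)]
petri_dish top [([0.381, 0.041, 0.018], 0.79)]
tape_roll scene [([0.399, -0.149, 0.022], 0.74)]
tape_roll top [([0.403, -0.154, 0.019], 0.74)]
foam_rack scene [([0.642, 0.368, 0.037], 0.77)]
foam_rack top [([0.655, 0.377, 0.037], 0.59)]
```

View pics/t1.png

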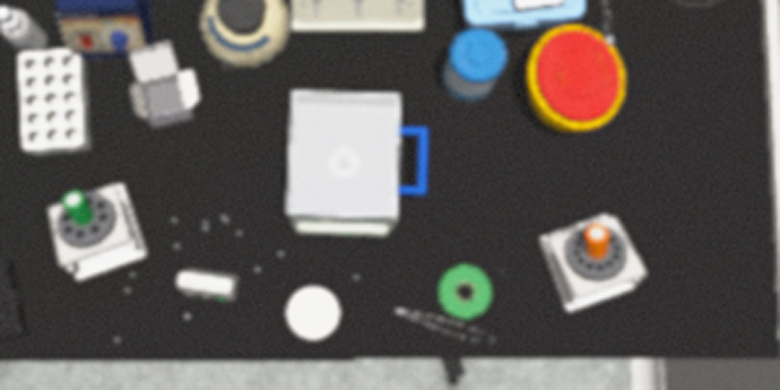

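View pics/s1.png

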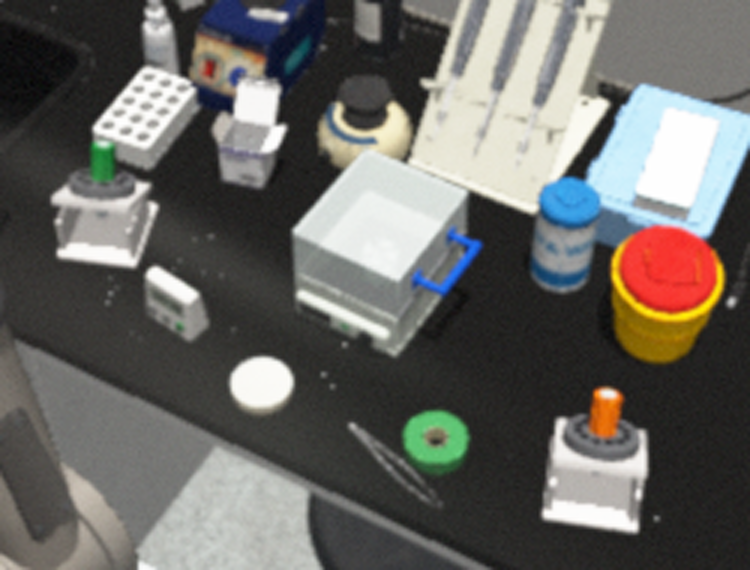

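```bash
python3 - <<'E'
import plant
from h import *
print([x for x in dir(plant) if not x.startswith('_')])
try: print(plant.tip_extent)
except Exception as e: print(e)
st=sense();print(R.from_quat(st["orientation"]).as_matrix().round(3))
ims={n:get_image(n) for n in ["scene","top"]}
# blue bar
obs=[]
for n,im in ims.items():
    p=im["pixels"].astype(int)
    m=((p[...,2]>p[...,0]+80)&(p[...,2]>p[...,1]+50)).astype(np.uint8)
    k,l,s,c=cv2.connectedComponentsWithStats(m)
    for i in range(1,k):
        if s[i,4]>15: print(n,s[i],c[i].round(1))
crop(ims["top"],"t2",250,160,330,240,8)
crop(ims["scene"],"s2",235,180,325,260,8)
E
```

```text
['Unreachable', 'get_image', 'hand_in', 'search_frame', 'sense', 'tip_extent']
0.011
[[-0.     0.227  0.974]
 [ 0.     0.974 -0.227]
 [-1.     0.    -0.   ]]
scene [167 125   5   6  17] [169.4 127.5]
scene [330 199  20  16 242] [339.6 206.7]
scene [287 216  24  22 130] [300.3 227.7]
top [ 92 118   5   7  23] [ 94.1 121.1]
top [ 93 127   4   7  19] [ 94.2 129.7]
top [324 151  20  20 311] [333.5 160.6]
top [303 188  12  27 156] [310.4 201.4]
```

View pics/t2.png

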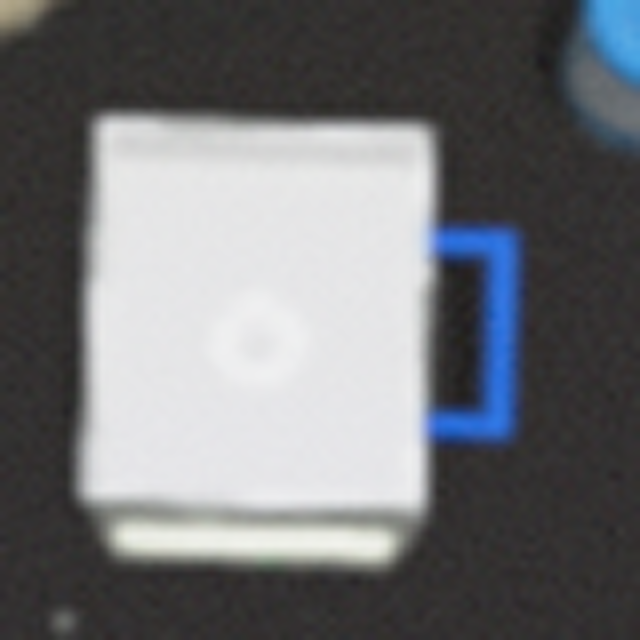

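View pics/s2.png

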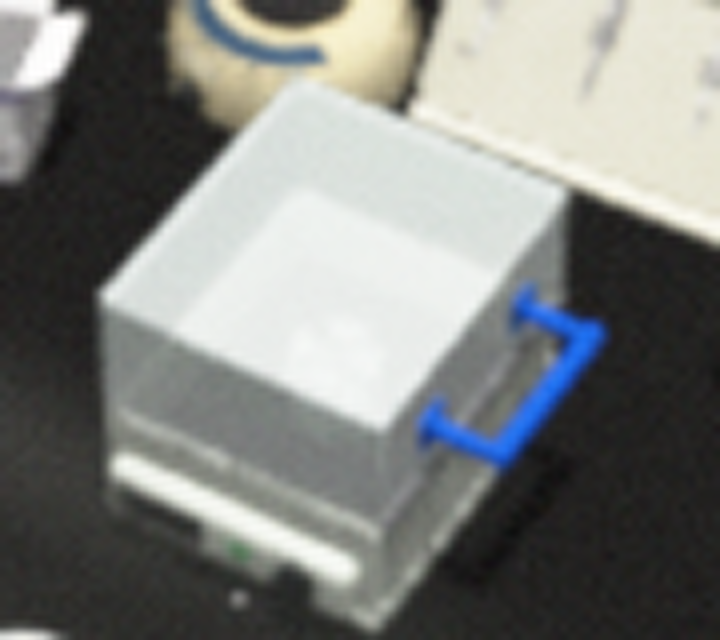

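```bash
cat > cf.py <<'E'
from h import *
from scipy.optimize import least_squares
ims={n:get_image(n) for n in ["scene","top"]}
ct,cs=cam(ims["top"]),cam(ims["scene"])
f=lambda L,o:(np.array(L,float)+.5)/8-.5+o
# corners order: (+x,+y),(+x,-y),(-x,-y),(-x,+y)
C=np.array([[75,65,128],[75,-65,128],[-75,-65,128],[-75,65,128]])/1e3
B=np.array([[38,-97,92],[-38,-97,92]])/1e3
pt=f([[95,115],[437,125],[427,513],[80,500]],[250,160]); bt=f([[505,232],[500,438]],[250,160])
ps=f([[298,80],[570,192],[380,428],[103,295]],[235,180]); bs=f([[593,330],[502,456]],[235,180])
def model(p,X):
    r=R.from_euler("z",p[2]).as_matrix();return X@r.T+[p[0],p[1],0]
def res(p,sel=3):
    o=[]
    if sel&1:o+=[proj(ct,model(p,C))-pt,proj(ct,model(p,B))-bt]
    if sel&2:o+=[proj(cs,model(p,C))-ps,proj(cs,model(p,B))-bs]
    return np.concatenate(o).ravel()
for s in (1,2,3):
    q=least_squares(res,[.55,0,0],args=(s,),loss="soft_l1");print(s,q.x.round(4),np.degrees(q.x[2]).round(2));print(q.fun.reshape(-1,2).round(1).tolist())
for i in range(2): print(tri([(ct,bt[i]),(cs,bs[i])]))
for i in range(4): print(tri([(ct,pt[i]),(cs,ps[i])]))
E
python3 cf.py
```

```text
1 [ 0.5668  0.0017 -0.0361] -2.07
[[0.8, 0.5], [-0.7, 0.5], [-0.8, -0.6], [0.7, -0.3], [-0.0, 1.1], [0.0, -1.2]]
2 [ 5.643e-01 -1.000e-04 -3.200e-02] -1.83
[[-0.1, -1.1], [0.2, -0.5], [0.5, -0.1], [-0.4, 0.2], [-0.0, 0.8], [-0.2, 0.3]]
3 [ 0.5659  0.0009 -0.0348] -1.99
[[1.0, 0.8], [-0.5, 0.8], [-0.5, -0.3], [1.0, -0.0], [0.2, 1.4], [0.3, -0.9], [-0.1, -1.5], [0.2, -0.9], [0.4, -0.6], [-0.5, -0.3], [-0.1, 0.4], [-0.3, -0.1]]
(array([ 0.60514802, -0.09634514,  0.08919414]), [np.float64(0.2), np.float64(0.2)])
(array([ 0.52223351, -0.09506799,  0.09386338]), [np.float64(0.5), np.float64(0.5)])
(array([0.64892553, 0.06673367, 0.11447716]), [np.float64(0.1), np.float64(0.1)])
(array([ 0.64135476, -0.06692306,  0.12215563]), [np.float64(0.6), np.float64(0.6)])
(array([ 0.48715849, -0.06208515,  0.12738872]), [np.float64(0.3), np.float64(0.3)])
(array([0.4947323 , 0.07021942, 0.12427098]), [np.float64(0.7), np.float64(0.6)])
```

```bash
cat > go.py <<'E'
import sys
from h import *
def delta(pos,Rt=None):
    st=sense();R0=R.from_quat(st["orientation"]).as_matrix()
    if Rt is None: Rt=R0
    d=np.array(pos)-st["position"]
    print("t",round(st["t"],2),"shift in current tool mm",(R0.T@d*1e3).round(1),"turn deg",np.degrees(R.from_matrix(R0.T@Rt).as_rotvec()).round(2),"shift in target tool mm",(Rt.T@d*1e3).round(1))
def down(yaw):  # tool x down, tool y at world angle 90+yaw deg
    y=np.array([-np.sin(np.radians(yaw)),np.cos(np.radians(yaw)),0]);x=np.array([0,0,-1.]);return np.c_[x,y,np.cross(x,y)]
E
python3 -c "
from go import *
delta([.46,.29,.27],down(-2))"
```

```text
t 1.65 shift in current tool mm [ -27.7 -163.3  382.3] turn deg [-11.1   0.    0. ] shift in target tool mm [ -27.7 -233.8  343.7]
```

>>> arm_command(
  rows=[
    [[-0.004,-0.0233,0.0545],[0,0,0],0.085],
    [[-0.004,-0.0233,0.0545],[0,0,0],0.085],
    [[-0.004,-0.0233,0.0545],[0,0,0],0.085],
    [[-0.004,-0.0233,0.0545],[0,0,0],0.085],
    [[-0.004,-0.0233,0.0545],[0,0,0],0.085],
    [[-0.004,-0.0233,0.0545],[0,0,0],0.085],
    [[-0.004,-0.0233,0.0545],[0,0,0],0.085],
    [[0,0,0],[-5.5,0,0],0.085],
    [[0,0,0],[-5.6,0,0],0.085],
  ],
)

```text
t: 2.78
position: [0.4601, 0.2894, 0.2703]
orientation: [0.012, 0.707, -0.012, 0.707]
contact_force: [0.5, 0.3, -0.4]
gripper_width: 0.996
```

```bash
cat > look.py <<'E'
import sys,pickle
from h import *
st=sense();im=get_image("wrist");name=sys.argv[1]
pickle.dump((st,im),open(f"{name}.pkl","wb"))
crop(im,name,0,0,560,420,1.4)
print(round(st["t"],2),st["position"].round(4),R.from_quat(st["orientation"]).as_matrix().round(3).tolist(),st["contact_force"].round(1),round(float(st["gripper_width"]),3))
E
python3 look.py w1
```

```text
2.77 [0.4601 0.2894 0.2703] [[0.0, 0.034, 0.999], [0.0, 0.999, -0.034], [-1.0, 0.0, 0.0]] [ 0.5  0.3 -0.4] 0.996
```

View pics/w1.png

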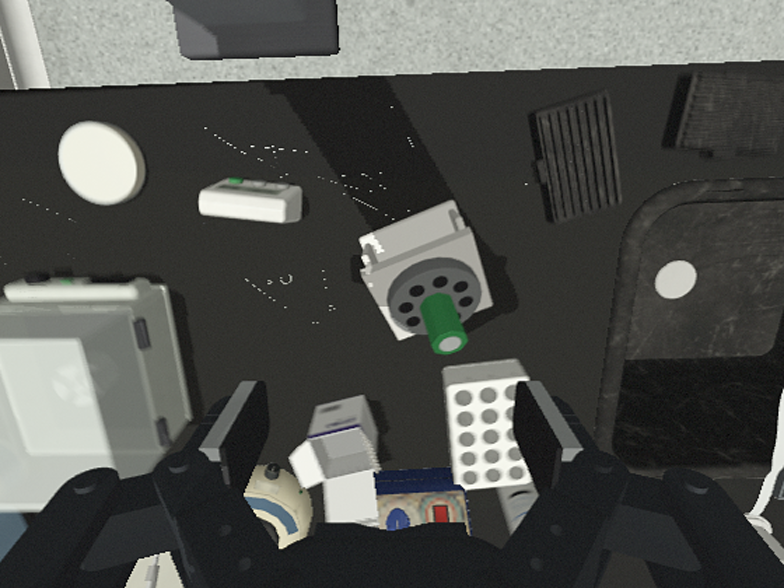

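```bash
python3 -c "
from h import *
import pickle
st,im=pickle.load(open('w1.pkl','rb'))
crop(im,'w1c',240,130,360,260,6)
"
```

```text
(no output)
```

View pics/w1c.png

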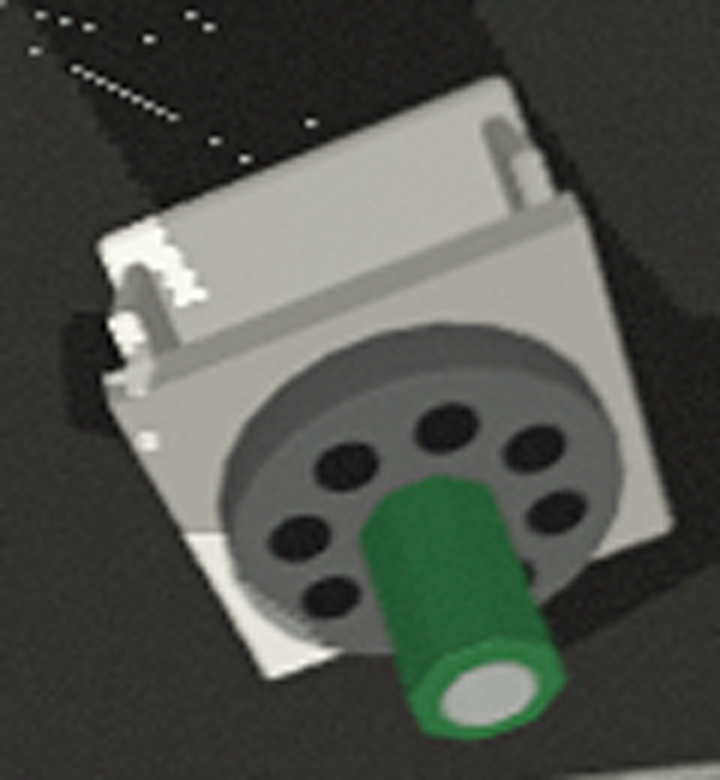

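```bash
cat > st.py <<'E'
from h import *
import pickle
from scipy.optimize import least_squares
st,im=pickle.load(open('w1.pkl','rb'))
c=cam(im,st)
f=lambda L:(np.array(L,float)+.5)/6-.5+[240,130]
S=np.array([[-34.9,-44,87.6],[-34.9,44,87.6],[42.9,44,46.4],[42.9,-44,46.4],[-50,-47,8],[-50,47,8]])/1e3
pS=f([[108,398],[583,205],[672,525],[268,680],[98,242],[503,78]])
pw=f([[489,693]])
def pose(p): return R.from_euler("z",p[2]).as_matrix(),np.array([p[0],p[1],0])
a=np.radians(28);n=np.array([np.sin(a),0,np.cos(a)]);dn=np.array([np.cos(a),0,-np.sin(a)])
def rot_origin(s): return np.array([.004,0,.067])+s*dn
def res(p):
    r,t=pose(p)
    top=rot_origin(p[3])+n*.054
    return np.concatenate([proj(c,S@r.T+t)-pS,(proj(c,r@top+t)-pw)]).ravel()
q=least_squares(res,[.47,.3,.3,0]);print(q.x.round(4),np.degrees(q.x[2]).round(2));print(q.fun.reshape(-1,2).round(1).tolist())
r,t=pose(q.x)
Rs=r@R.from_euler("y",28,degrees=True).as_matrix()  # rotor base axes, z=n
O=r@rot_origin(q.x[3])+t
print("origin",O.round(4),"axis",Rs[:,2].round(4),"grip pt",(O+Rs[:,2]*.04).round(4))
np.savez("rotor.npz",O=O,Rs=Rs)
def octa(phi,z,rad=.01407):
    k=np.radians(phi+22.5+45*np.arange(8));return O+np.c_[rad*np.cos(k),rad*np.sin(k),np.full(8,z)]@Rs.T
def draw(phi):
    img=cv2.resize(im["pixels"][130:260,240:360,::-1].copy(),None,fx=6,fy=6,interpolation=cv2.INTER_CUBIC)
    def pl(P,col):
        uv=((proj(c,P)-[240,130]+.5)*6-.5).round().astype(np.int32);cv2.polylines(img,[uv],True,col,1)
    pl(octa(phi,.054),(0,0,255));pl(octa(phi,.014),(0,0,255))
    k=np.linspace(0,2*np.pi,60)
    for z in (0,.014): pl(O+np.c_[.038*np.cos(k),.038*np.sin(k),0*k+z]@Rs.T,(255,0,255))
    pl(S[:4]@r.T+t,(0,255,255))
    cv2.imwrite("pics/ov%d.png"%phi,img)
draw(0)
draw(22)
E
python3 st.py
```

```text
[0.4866 0.3202 0.3556 0.0012] 20.38
[[0.2, 0.7], [0.0, 1.4], [-0.2, 0.2], [0.4, -0.7], [-1.1, -0.4], [0.4, -1.4], [0.2, -0.1]]
origin [0.4914 0.3219 0.0664] axis [0.4401 0.1635 0.8829] grip pt [0.509  0.3285 0.1017]
```

View pics/ov0.png

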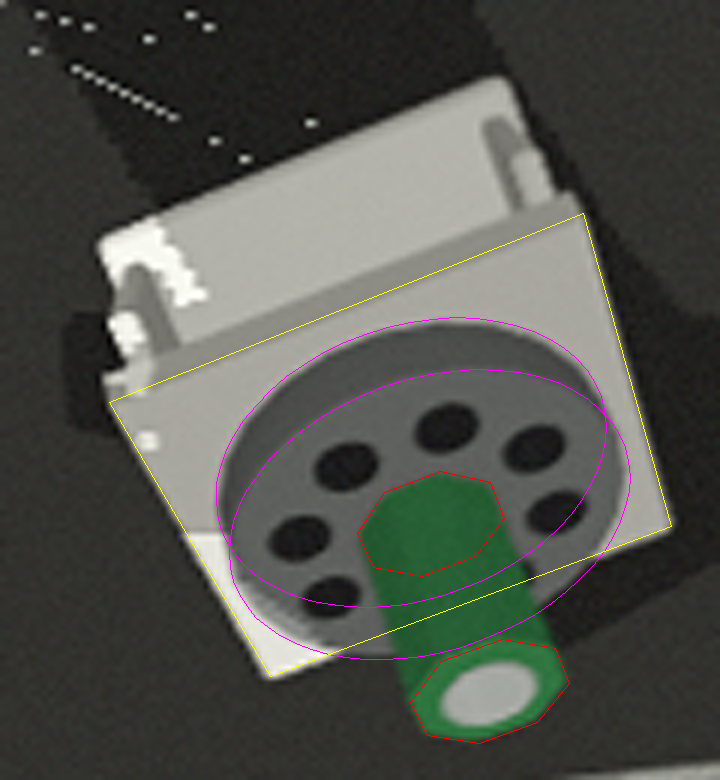

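View pics/ov22.png

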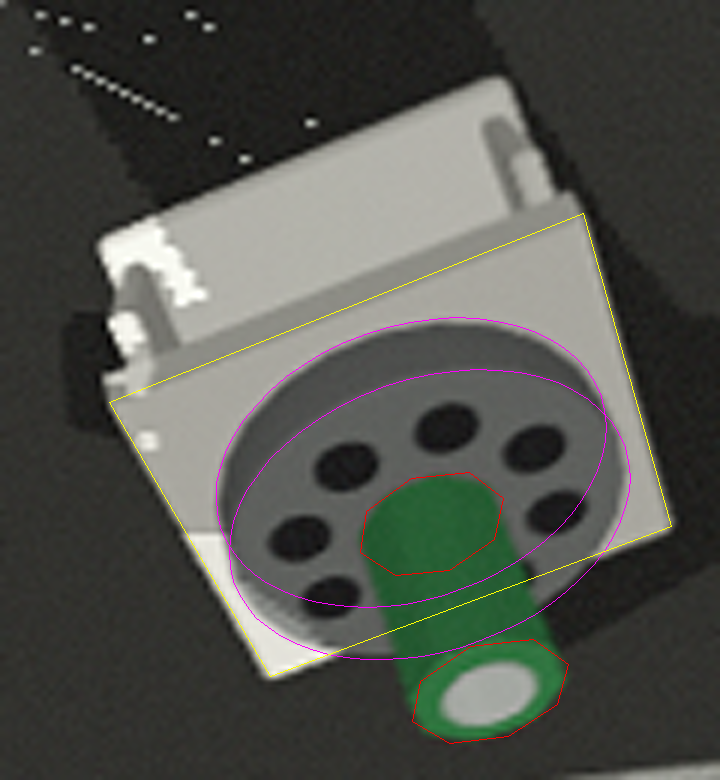

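```bash
python3 -c "
from go import *
delta([.55,-.09,.24],down(-2))"
```

```text
t 2.83 shift in current tool mm [  30.2 -376.9  102.1] turn deg [ 0.22 -0.01 -0.01] shift in target tool mm [  30.2 -376.5  103.5]
```

>>> arm_command(
  rows=[
    [[0.004,-0.054,0.0146],[0,0,0],0.085],
    [[0.004,-0.054,0.0146],[0,0,0],0.06],
    [[0.004,-0.054,0.0146],[0,0,0],0.04],
    [[0.004,-0.054,0.0146],[0,0,0],0.022],
    [[0.004,-0.054,0.0146],[0,0,0],0.022],
    [[0.004,-0.054,0.0146],[0,0,0],0.022],
    [[0.004,-0.054,0.0146],[0,0,0],0.022],
    [[0,0,0],[0,0,0],0.022],
  ],
)

```text
t: 3.82
position: [0.5475, -0.0983, 0.2422]
orientation: [0.015, 0.707, -0.018, 0.707]
contact_force: [-0.2, 0.7, -0.1]
gripper_width: 0.257
```

```bash
python3 look.py w2
```

```text
3.83 [ 0.5475 -0.0983  0.2422] [[-0.0, 0.047, 0.999], [-0.005, 0.999, -0.047], [-1.0, -0.005, -0.0]] [-0.2  0.7 -0.1] 0.257
```

View pics/w2.png

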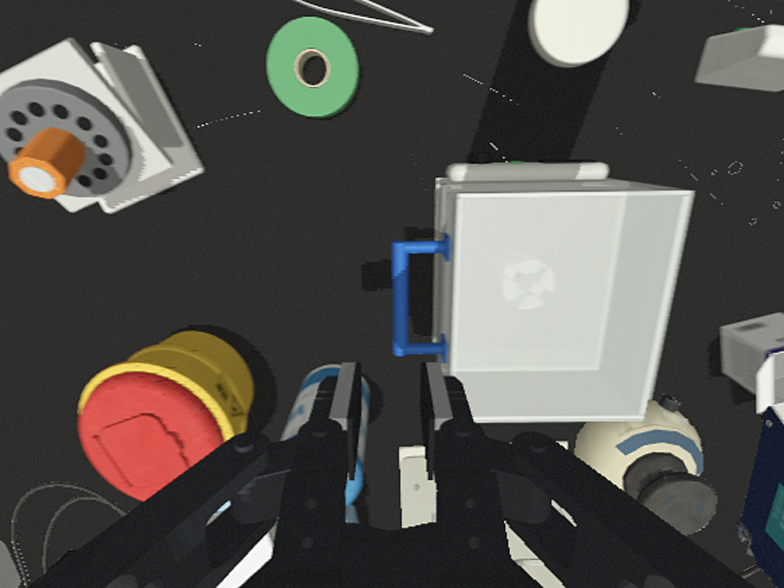

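```bash
python3 -c "
from go import *
import pickle
st,im=pickle.load(open('w2.pkl','rb'))
c=cam(im,st);f=lambda u,v:np.array([u/1.4,v/1.4])
for uv in [(400,246),(401,350)]: print(atz(c,f(*uv),.092))
print('hub',atz(c,f(528,283),.062))
for uv in [(456,193),(693,190),(642,418),(450,417)]: print(atz(c,f(*uv),.128))
crop(im,'w2c',350,170,410,240,10)
st=sense();print(st['position'],st['t'])
delta([.5625,-.096,.084],down(-2))
"
```

```text
[ 0.52794181 -0.09178537  0.092     ]
[ 0.60395942 -0.09409896  0.092     ]
hub [0.56739206 0.00344425 0.062     ]
[ 0.49145339 -0.05989324  0.128     ]
[0.49593021 0.07058493 0.128     ]
[0.64312471 0.06332272 0.128     ]
[ 0.63674004 -0.06356619  0.128     ]
[ 0.54785974 -0.09392832  0.2421324 ] 3.875
t 3.88 shift in current tool mm [158.1  -1.3  14.8] turn deg [-0.39 -0.02  0.06] shift in target tool mm [158.1  -1.6  14.7]
```

View pics/w2c.png

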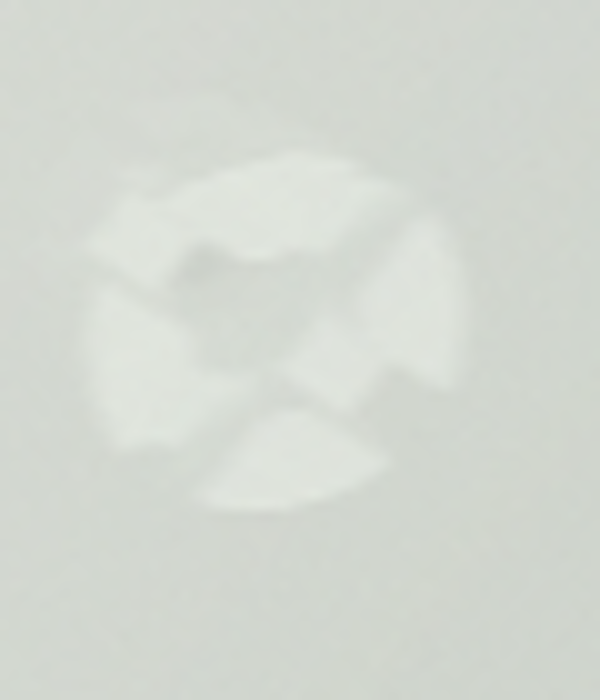

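>>> arm_command(
  rows=[
    [[0.025,0,0.008],[0,0,0],0.022],
    [[0.045,0,0.007],[0,0,0],0.022],
    [[0.045,0,0],[0,0,0],0.022],
    [[0.03,0,0],[0,0,0],0.022],
    [[0.013,0,0],[0,0,0],0.022],
    [[0,0,0],[0,0,0],0.022],
  ],
)

```text
t: 4.62
position: [0.5649, -0.0901, 0.0975]
orientation: [0.013, 0.705, -0.01, 0.709]
contact_force: [-24.7, 0.8, 62.8]
gripper_width: 0.256
```

```bash
python3 look.py w3
```

```text
4.62 [ 0.5649 -0.0901  0.0975] [[0.006, 0.033, 0.999], [0.005, 0.999, -0.033], [-1.0, 0.006, 0.006]] [-24.7   0.8  62.8] 0.256
```

View pics/w3.png

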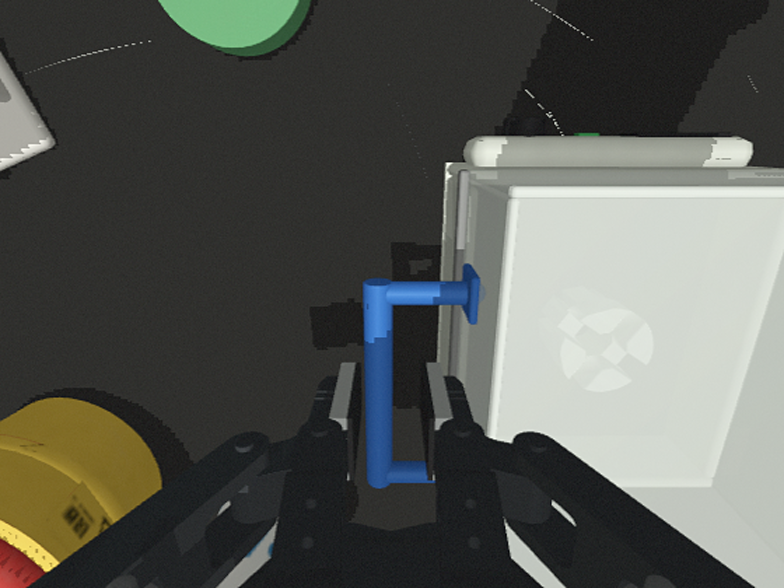

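>>> arm_command(
  rows=[
    [[-0.03,0,0],[0,0,0],0.022],
    [[-0.01,-0.016,0],[0,0,10],0.018],
    [[0,0,0],[0,0,10],0.018],
    [[0,0,0],[0,0,0],0.018],
  ],
)

```text
t: 5.18
position: [0.5615, -0.1123, 0.1235]
orientation: [0.137, 0.694, 0.106, 0.698]
contact_force: [-1.3, -0.9, 0.4]
gripper_width: 0.211
```

```bash
python3 look.py w4;python3 -c "
from go import *
Rt=down(-2)@R.from_euler('z',20,degrees=True).as_matrix()
print(Rt.round(3).tolist())
b=np.array([.563,-.095,.092]); delta(b+Rt[:,0]*.003,Rt)"
```

```text
5.17 [ 0.5615 -0.1123  0.1235] [[0.013, 0.042, 0.999], [0.339, 0.94, -0.044], [-0.941, 0.339, -0.002]] [-1.3 -0.9  0.4] 0.211
[[0.012, 0.033, 0.999], [0.342, 0.939, -0.035], [-0.94, 0.342, 0.0]]
t 5.22 shift in current tool mm [37.5  1.9  0.4] turn deg [-0.22 -0.02  0.05] shift in target tool mm [37.5  1.9  0.4]
```

View pics/w4.png

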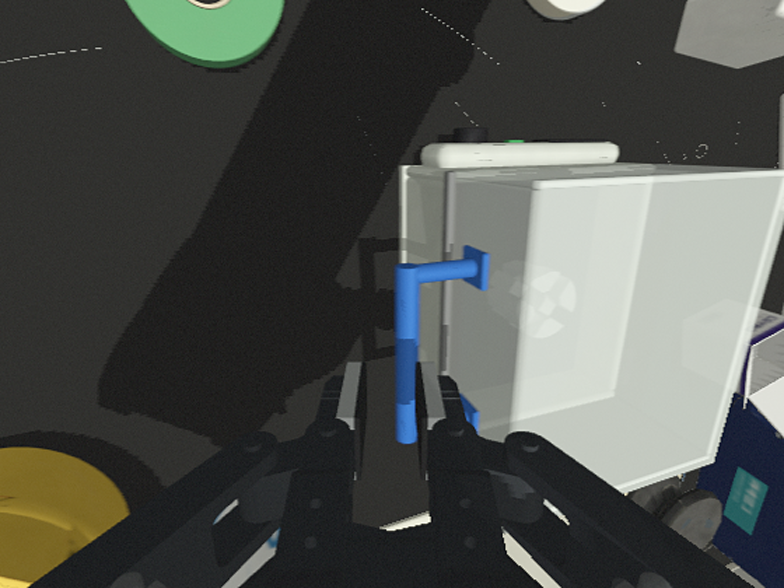

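```bash
python3 -c "
from go import *
import pickle
o=[]
for n,pts in (('w2',[(400,246),(401,350)]),('w3',[(377,288),(378,482)]),('w4',[(407,270),(406,438)])):
    st,im=pickle.load(open(n+'.pkl','rb'));c=cam(im,st)
    P=[atz(c,np.array(p)/1.4,.092) for p in pts];print(n,np.round(P,4).tolist())
    o.append([(c,np.array(p)/1.4) for p in pts])
for i in range(2): print(tri([o[1][i],o[2][i]]),tri([x[i] for x in o]))
"
```

```text
w2 [[0.5279, -0.0918, 0.092], [0.604, -0.0941, 0.092]]
w3 [[0.5269, -0.0935, 0.092], [0.6072, -0.0966, 0.092]]
w4 [[0.5268, -0.0925, 0.092], [0.607, -0.0955, 0.092]]
(array([ 0.52601064, -0.09344035,  0.09442713]), [np.float64(0.1), np.float64(0.1)]) (array([ 0.52713134, -0.09261389,  0.09219273]), [np.float64(1.2), np.float64(2.1), np.float64(0.8)])
(array([ 0.6049423 , -0.09642376,  0.0944756 ]), [np.float64(0.0), np.float64(0.0)]) (array([ 0.60350212, -0.09574735,  0.09533145]), [np.float64(2.0), np.float64(1.5), np.float64(2.0)])
```

>>> arm_command(
  rows=[
    [[0.018,0.002,0.002],[0,0,0],0.018],
    [[0.018,0,0.001],[0,0,0],0.018],
    [[0,0,0],[0,0,0],0.018],
  ],
  newtons=25,
)

```text
t: 5.6
position: [0.5648, -0.0895, 0.0889]
orientation: [0.134, 0.696, 0.113, 0.696]
contact_force: [-0.4, -0.1, 0.5]
gripper_width: 0.21
```

```bash
python3 look.py w5
```

```text
5.6 [ 0.5648 -0.0895  0.0889] [[0.006, 0.03, 1.0], [0.344, 0.938, -0.03], [-0.939, 0.344, -0.005]] [-0.4 -0.1  0.5] 0.21
```

View pics/w5.png

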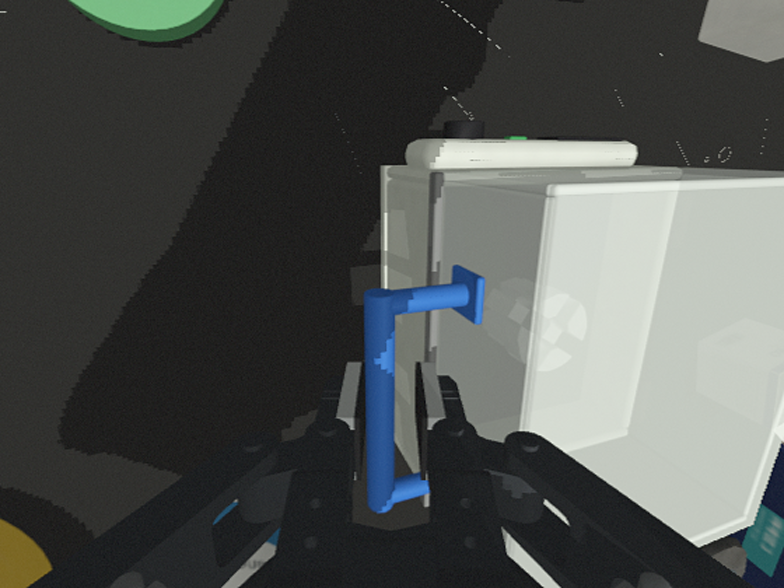

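>>> arm_command(
  rows=[
    [[0,-0.002,0],[0,0,0],0.004],
    [[0,0,0],[0,0,0],0.004],
    [[0,0,0],[0,0,0],0.004],
  ],
  newtons=25,
)

```text
t: 6.02
position: [0.5657, -0.0935, 0.0905]
orientation: [0.135, 0.694, 0.112, 0.698]
contact_force: [-1.2, 5.7, -1.3]
gripper_width: 0.106
```

```bash
python3 -c "
from go import *
st=sense();P=st['position'];print(P,st['contact_force'],st['gripper_width'])
Rt=R.from_quat(st['orientation']).as_matrix()
# bar in world assumed b; arc about hinge, waypoint displacements in tool axes
b=np.array([0,-.162,.030]);Rc=R.from_euler('z',-2,degrees=True).as_matrix()
prev=b
for th in np.arange(.121,1.46,.1208):
    r=np.array([0,b[1]*np.cos(th)+b[2]*np.sin(th),-b[1]*np.sin(th)+b[2]*np.cos(th)])
    print(round(th,2),(Rt.T@Rc@(r-prev)*1e3).round(1));prev=r
"
```

```text
[ 0.56573731 -0.09351441  0.09045597] [-1.24605068  5.65854512 -1.286019  ] 0.10625583252537411
0.12 [-16.5  11.2  -0. ]
0.24 [-15.   13.1  -0. ]
0.36 [-13.3  14.8  -0. ]
0.48 [-11.4  16.3  -0. ]
0.6 [-9.4 17.5  0. ]
0.73 [-7.2 18.5  0. ]
0.85 [-4.9 19.3  0. ]
0.97 [-2.6 19.7  0. ]
1.09 [-0.2 19.9  0. ]
1.21 [ 2.2 19.8  0. ]
1.33 [ 4.6 19.4  0. ]
1.45 [ 6.9 18.7  0. ]
```

>>> arm_command(
  rows=[
    [[-0.0165,0.0112,0],[0,0,0],0.004],
    [[-0.015,0.0131,0],[0,0,0],0.004],
    [[-0.0133,0.0148,0],[0,0,0],0.004],
    [[-0.0114,0.0163,0],[0,0,0],0.004],
    [[-0.0094,0.0175,0],[0,0,0],0.004],
    [[-0.0072,0.0185,0],[0,0,0],0.004],
  ],
)

```text
t: 6.78
position: [0.5678, -0.0358, 0.1913]
orientation: [0.135, 0.694, 0.109, 0.699]
contact_force: [-2.5, -0.7, -2.1]
gripper_width: 0.104
```

```bash
python3 look.py w6
```

```text
6.78 [ 0.5678 -0.0358  0.1913] [[0.012, 0.035, 0.999], [0.339, 0.94, -0.037], [-0.941, 0.339, -0.0]] [-2.5 -0.7 -2.1] 0.104
```

View pics/w6.png

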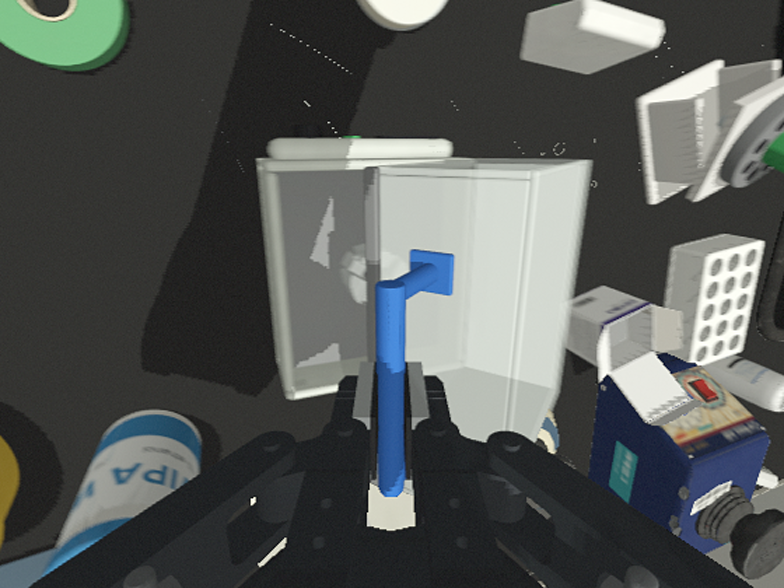

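Lid is rising with the bar held (bar at ~(390,390)); continue the arc.

>>> arm_command(
  rows=[
    [[-0.0049,0.0193,0],[0,0,0],0.004],
    [[-0.0026,0.0197,0],[0,0,0],0.004],
    [[-0.0002,0.0199,0],[0,0,0],0.004],
    [[0.0022,0.0198,0],[0,0,0],0.004],
    [[0.0046,0.0194,0],[0,0,0],0.004],
    [[0.0069,0.0187,0],[0,0,0],0.004],
    [[0,0,0],[0,0,0],0.004],
    [[0,0,0],[0,0,0],0.004],
  ],
)

```text
t: 7.82
position: [0.5723, 0.0782, 0.2258]
orientation: [0.135, 0.694, 0.112, 0.699]
contact_force: [-4.3, 1.3, 5.5]
gripper_width: 0.102
```

```bash
python3 look.py w7; python3 -c "
from h import *
crop(get_image('scene'),'s7',200,130,360,270,5)"
```

```text
7.83 [0.5723 0.0782 0.2258] [[0.013, 0.032, 0.999], [0.344, 0.938, -0.034], [-0.939, 0.344, 0.001]] [-4.3  1.3  5.5] 0.102
```

View pics/w7.png

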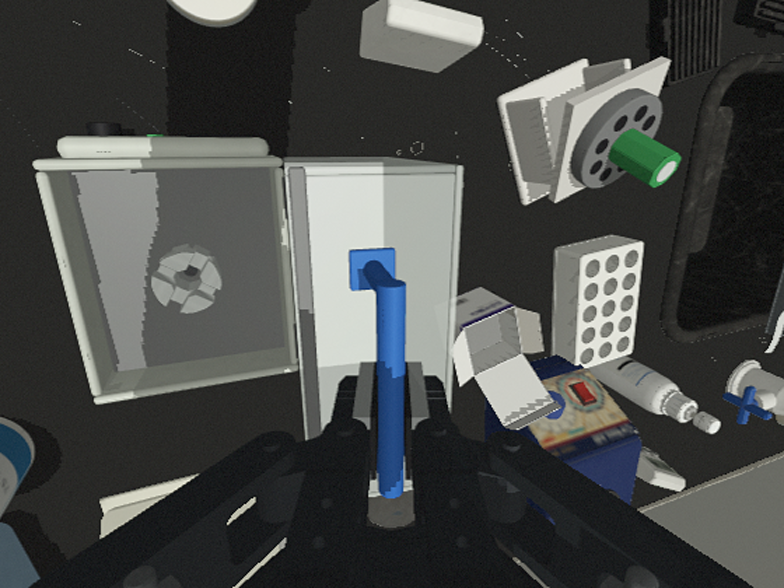

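View pics/s7.png

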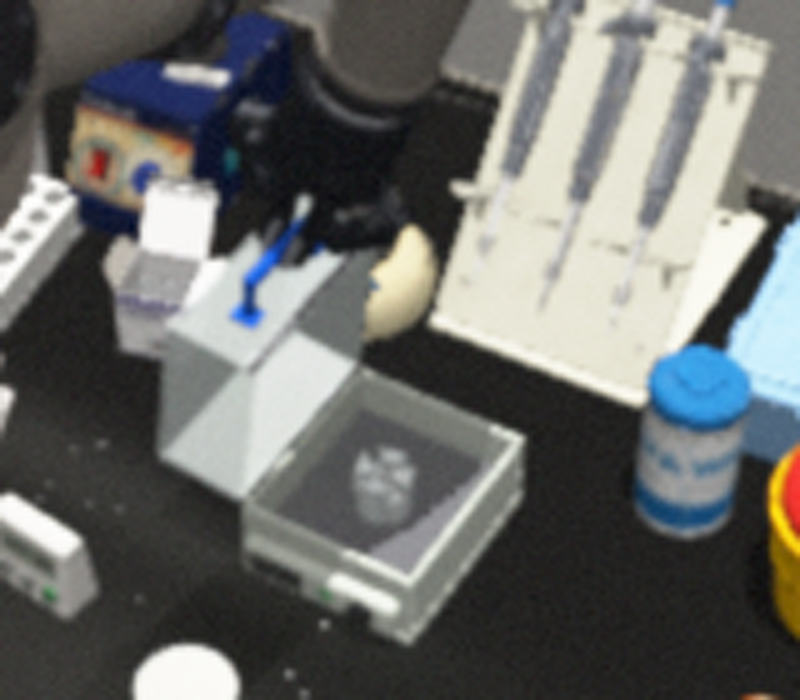

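```bash
python3 -c "
from h import *
import pickle
st,im=pickle.load(open('w7.pkl','rb'))
crop(im,'w7c',100,165,170,235,10)
"
```

```text
(no output)
```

View pics/w7c.png

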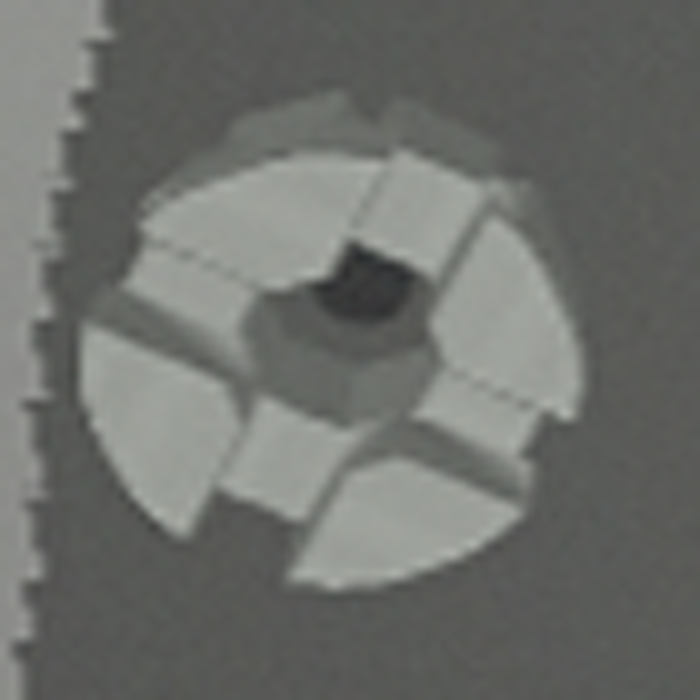

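>>> arm_command(
  rows=[
    [[0,0,0],[0,0,0],0.024],
    [[0,0,0],[0,0,0],0.024],
    [[-0.03,0,0],[0,0,0],0.024],
    [[-0.045,0,0],[0,0,0],0.024],
  ],
)

```text
t: 8.43
position: [0.5707, 0.0516, 0.2939]
orientation: [0.135, 0.695, 0.11, 0.697]
contact_force: [0.7, 0.1, 0.8]
gripper_width: 0.28
```

```bash
cat > hub.py <<'E'
from h import *
import pickle
from scipy.optimize import least_squares
st,im=pickle.load(open('w7.pkl','rb'));c=cam(im,st)
# pairs of (slot, corners) in image order clockwise as seen: right-up, right-down, bottom, left
px=np.array([[395,150],[492,210],[572,420],[523,512],[290,578],[185,538],[82,322],[145,212]],float)
uv=(px+.5)/10-.5+[100,165]
W=np.array([atz(c,u,.062) for u in uv]);ctr=W.mean(0)
print(ctr.round(4)); a=np.degrees(np.arctan2(*(W-ctr)[:,1::-1].T));print(a.round(1),(np.linalg.norm(W-ctr,axis=1)*1e3).round(1))
def res(p):
    k=np.arange(4)
    ang=p[2]+np.sign(s)*90*np.repeat(k,2)+np.tile([-np.sign(s)*12.27,np.sign(s)*12.27],4)
    ang=np.radians(ang)
    P=np.c_[p[0]+.02*np.cos(ang),p[1]+.02*np.sin(ang),np.full(8,.062)]
    return (proj(c,P)-uv).ravel()
s=np.sign(((a[2]-a[0]+180)%360)-180)
q=least_squares(res,[ctr[0],ctr[1],a[:2].mean()],x_scale=[.01,.01,5]);print(q.x.round(4),s);print(q.fun.reshape(-1,2).round(1).tolist())
# lid / tub rim corners for check
E
python3 hub.py
```

```text
[0.5681 0.0024 0.062 ]
[ 157.6  131.    68.    39.6  -21.4  -47.8 -110.3 -142.1] [20.4 19.4 19.5 19.9 19.8 19.9 20.1 20.1]
[5.681000e-01 2.400000e-03 1.443429e+02] -1.0
[[0.3, 0.6], [0.2, -0.8], [0.4, 0.6], [0.8, -0.6], [-0.9, 0.1], [-0.1, 0.1], [0.5, -1.1], [-1.1, 1.3]]
```

```bash
cat > ov.py <<'E'
import sys,pickle
from h import *
def overlay(name,O,Rs,box,s,out,phi=0):
    st,im=pickle.load(open(name+'.pkl','rb'));c=cam(im,st)
    x0,y0,x1,y1=box
    img=cv2.resize(im["pixels"][y0:y1,x0:x1,::-1].copy(),None,fx=s,fy=s,interpolation=cv2.INTER_CUBIC)
    def pl(P,col):
        uv=((proj(c,P)-[x0,y0]+.5)*s-.5).round().astype(np.int32);cv2.polylines(img,[uv],True,col,1)
    for z in(.014,.054):
        k=np.radians(phi+22.5+45*np.arange(8));pl(O+np.c_[.01407*np.cos(k),.01407*np.sin(k),0*k+z]@Rs.T,(0,0,255))
    k=np.linspace(0,2*np.pi,60)
    for z in (0,.014): pl(O+np.c_[.038*np.cos(k),.038*np.sin(k),0*k+z]@Rs.T,(255,0,255))
    cv2.imwrite(f"pics/{out}.png",img)
E
python3 -c "
from ov import *
d=np.load('rotor.npz');overlay('w7',d['O'],d['Rs'],(390,50,500,150),7,'ov7')"
```

```text
(no output)
```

View pics/ov7.png

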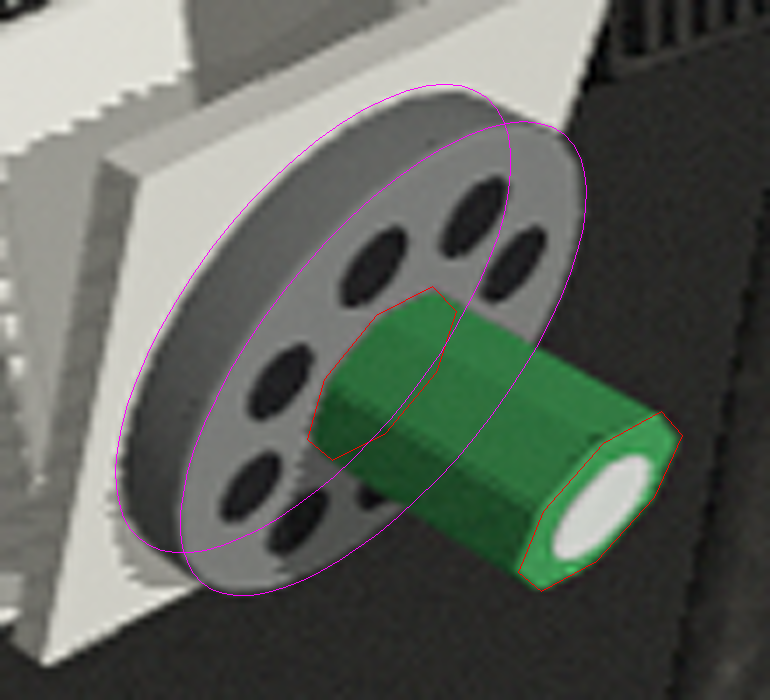

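```bash
cat >> go.py <<'E'
d_=np.load('rotor.npz');O_,Rs_=d_['O'],d_['Rs']
Rg=np.c_[-Rs_[:,2],Rs_[:,1],np.cross(-Rs_[:,2],Rs_[:,1])]
E
python3 -c "
from go import *
print(Rg.round(3).tolist())
delta(O_+Rs_[:,2]*.034,Rg);delta(O_+Rs_[:,2]*.124,Rg);delta([.57,.2,.29],Rg)
print(sense()['joint_positions'].round(2))"
```

```text
[[-0.44, -0.348, 0.828], [-0.163, 0.937, 0.307], [-0.883, 0.0, -0.469]]
t 8.43 shift in current tool mm [279.3 189.4 -73.4] turn deg [-16.96  31.09 -24.86] shift in target tool mm [157.6 281.  124.2]
t 8.43 shift in current tool mm [210.  231.7 -34.5] turn deg [-16.96  31.09 -24.86] shift in target tool mm [ 67.6 281.  124.2]
t 8.43 shift in current tool mm [ 54.4 138.   -5.9] turn deg [-16.96  31.09 -24.86] shift in target tool mm [-20.5 139.3  46.8]
[-0.13  0.35  0.3   1.4  -0.45  1.47  1.76]
```

>>> arm_command(
  rows=[
    [[0.018,0.046,-0.002],[0,0,0],0.04],
    [[0.018,0.046,-0.002],[0,0,0],0.05],
    [[0.018,0.046,-0.002],[-3.4,6.2,-5.0],0.055],
    [[0,0,0],[-3.4,6.2,-5.0],0.055],
    [[0,0,0],[-3.4,6.2,-5.0],0.055],
    [[0,0,0],[-3.4,6.2,-5.0],0.055],
    [[0,0,0],[-3.4,6.2,-5.0],0.055],
    [[0,0,0],[0,0,0],0.055],
  ],
)

```text
t: 9.43
position: [0.5554, 0.1971, 0.2719]
orientation: [-0.153, 0.837, 0.094, 0.518]
contact_force: [-0.8, 0.0, -0.3]
gripper_width: 0.643
```

```bash
python3 -c "
from go import *
delta(O_+Rs_[:,2]*.034,Rg)
print(sense()['joint_positions'].round(2))"
```

```text
t 9.43 shift in current tool mm [156.9 139.4  78.4] turn deg [0.24 1.48 0.14] shift in target tool mm [155.2 139.3  81.9]
[-0.39  0.77  0.06  0.81 -0.03  2.03  1.58]
```

>>> arm_command(
  rows=[
    [[0.01,0.046,0.027],[0,0,0],0.055],
    [[0.02,0.046,0.027],[0,0,0],0.055],
    [[0.025,0.046,0.027],[0,0,0],0.055],
    [[0.02,0,0],[0,0,0],0.055],
    [[0,0,0],[0,0,0],0.055],
  ],
)

```text
t: 10.05
position: [0.5448, 0.3361, 0.1711]
orientation: [-0.152, 0.836, 0.09, 0.519]
contact_force: [0.1, -0.8, -0.1]
gripper_width: 0.643
```

```bash
python3 look.py w8; python3 -c "
from go import *
delta(O_+Rs_[:,2]*.034,Rg)
print(sense()['joint_positions'].round(2))"
```

```text
10.05 [0.5448 0.3361 0.1711] [[-0.415, -0.347, 0.841], [-0.159, 0.938, 0.309], [-0.896, -0.006, -0.444]] [ 0.1 -0.8 -0.1] 0.643
t 10.1 shift in current tool mm [86.3  6.3 -2.3] turn deg [-0.24  1.84  0.25] shift in target tool mm [86.3  5.9  0.5]
[-0.55  0.93  0.03  0.75 -0.1   1.92  1.39]
```

View pics/w8.png

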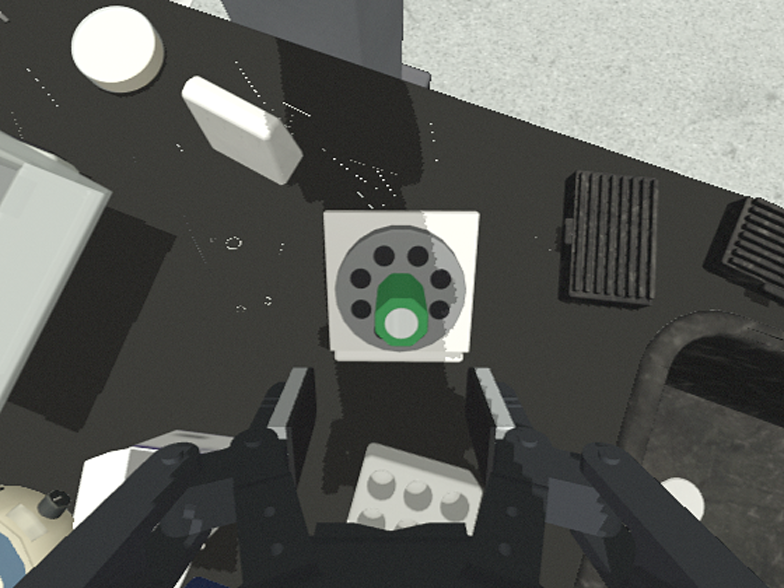

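>>> arm_command(
  rows=[
    [[0.016,0.006,-0.001],[0,1.8,0],0.055],
    [[0.03,0,0],[0,0,0],0.05],
    [[0.02,0,0],[0,0,0],0.05],
    [[0,0,0],[0,0,0],0.05],
  ],
)

```text
t: 10.6
position: [0.5127, 0.331, 0.1131]
orientation: [-0.153, 0.844, 0.089, 0.506]
contact_force: [-0.5, 1.4, -0.0]
gripper_width: 0.586
```

```bash
python3 look.py w9; python3 -c "
from go import *
delta(O_+Rs_[:,2]*.034,Rg)
print(sense()['joint_positions'].round(2))"
```

```text
10.6 [0.5127 0.331  0.1131] [[-0.442, -0.348, 0.827], [-0.168, 0.937, 0.305], [-0.881, -0.004, -0.473]] [-0.5  1.4 -0. ] 0.586
t 10.65 shift in current tool mm [19.4 -1.1  1. ] turn deg [-0.1  -0.07  0.21] shift in target tool mm [19.4 -1.2  1. ]
[-0.56  0.91  0.02  0.94 -0.1   1.77  1.39]
```

View pics/w9.png

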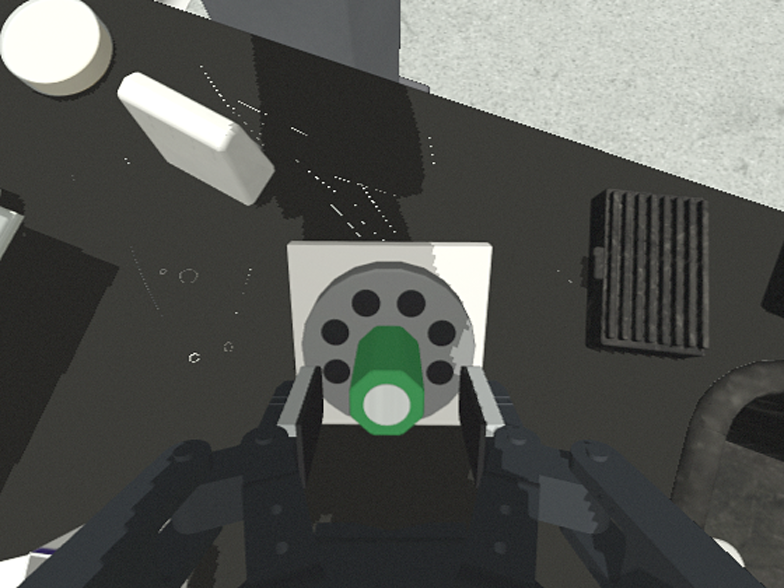

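>>> arm_command(
  rows=[
    [[0.018,-0.001,0.001],[0,0,0],0.045],
    [[0,0,0],[0,0,0],0.035],
    [[0,0,0],[0,0,0],0.022],
    [[0,0,0],[0,0,0],0.022],
    [[0,0,0],[0,0,0],0.022],
  ],
  newtons=40,
)

```text
t: 11.28
position: [0.508, 0.3285, 0.0982]
orientation: [-0.153, 0.843, 0.09, 0.508]
contact_force: [3.6, 1.5, 1.9]
gripper_width: 0.294
```

```bash
python3 look.py w10; python3 -c "
from go import *
delta(O_+Rs_[:,2]*.034,Rg)"
```

```text
11.28 [0.508  0.3285 0.0982] [[-0.437, -0.349, 0.829], [-0.166, 0.937, 0.307], [-0.884, -0.004, -0.467]] [3.6 1.5 1.9] 0.294
t 11.32 shift in current tool mm [ 2.5 -0.4 -0.8] turn deg [-0.05  0.13  0.22] shift in target tool mm [ 2.5 -0.4 -0.8]
```

View pics/w10.png

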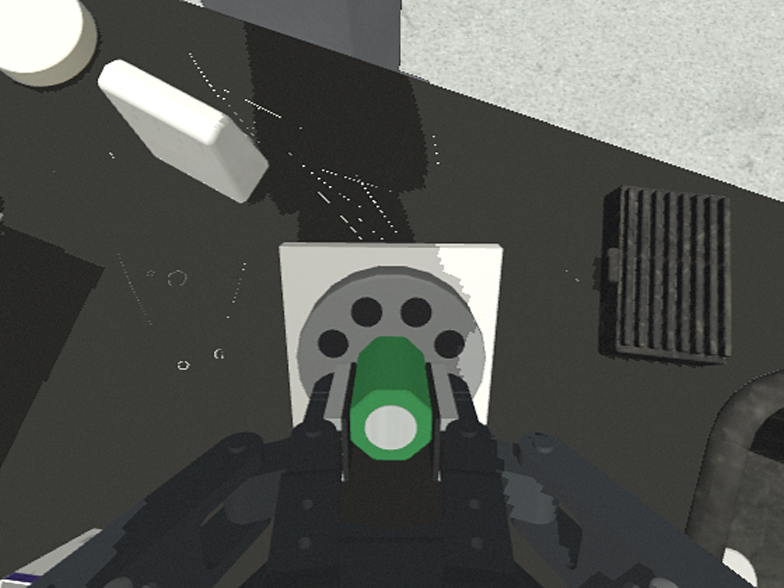

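>>> arm_command(
  rows=[
    [[-0.015,0,0],[0,0,0],0.022],
    [[-0.03,0,0],[0,0,0],0.022],
    [[-0.03,0,0],[0,0,0],0.022],
    [[-0.02,0,0],[0,0,0],0.022],
    [[0,0,0],[0,0,0],0.022],
  ],
)

```text
t: 11.95
position: [0.5491, 0.3446, 0.1815]
orientation: [-0.153, 0.843, 0.09, 0.508]
contact_force: [0.6, 0.4, -2.4]
gripper_width: 0.298
```

```bash
python3 look.py w11; python3 -c "
from go import *
delta([.568,.0024,.22],down(9.3))
st=sense();print(st['joint_positions'].round(2),st['contact_force'])"
```

```text
11.95 [0.5491 0.3446 0.1815] [[-0.438, -0.35, 0.828], [-0.167, 0.937, 0.307], [-0.883, -0.004, -0.469]] [ 0.6  0.4 -2.4] 0.298
t 12.0 shift in current tool mm [  13.9 -327.3 -107.3] turn deg [ 10.89 -27.97   2.96] shift in target tool mm [ -39.5 -340.5  -35.9]
[-0.55  0.98  0.02  0.64 -0.11  2.01  1.37] [-0.5840996  -0.22295042 -1.77024633]
```

View pics/w11.png

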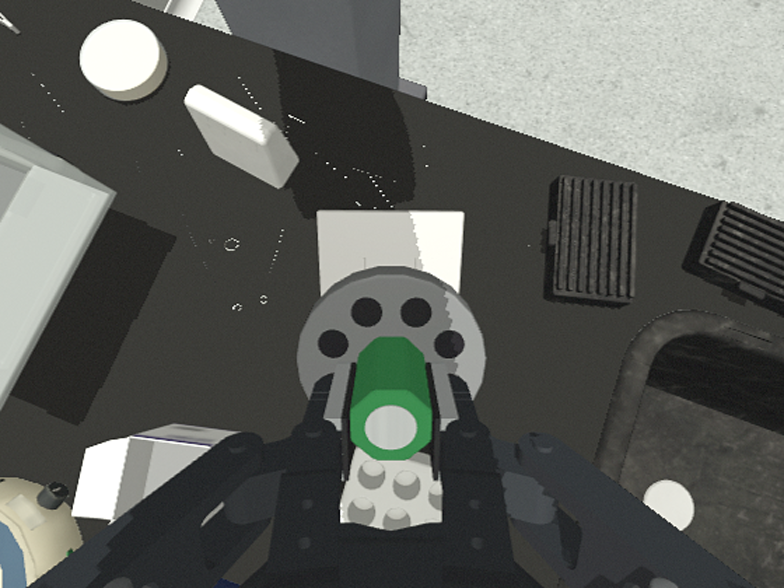

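>>> arm_command(
  rows=[
    [[-0.03,-0.01,0],[2.7,-7,0.7],0.022],
    [[-0.04,-0.02,0],[2.7,-7,0.7],0.022],
    [[-0.04,-0.02,0],[2.7,-7,0.7],0.022],
    [[-0.04,-0.02,0],[2.7,-7,0.7],0.022],
    [[0,0,0],[0,0,0],0.022],
  ],
)

```text
t: 12.62
position: [0.6079, 0.2886, 0.33]
orientation: [-0.057, 0.702, 0.057, 0.708]
contact_force: [-0.3, 0.7, -1.7]
gripper_width: 0.296
```

```bash
python3 look.py w12; python3 -c "
from go import *
delta([.568,.0024,.36],down(9.3))
st=sense();print(st['joint_positions'].round(2),st['contact_force'])
im=get_image('scene');c=cam(im);u=proj(c,st['position']).round()[0].astype(int);print(u)
crop(im,'s12',u[0]-50,u[1]-20,u[0]+50,u[1]+60,8)"
```

```text
12.62 [0.6079 0.2886 0.33  ] [[0.009, -0.16, 0.987], [0.0, 0.987, 0.16], [-1.0, -0.001, 0.009]] [-0.3  0.7 -1.7] 0.296
t 12.68 shift in current tool mm [ -33.5 -277.6  -85.2] turn deg [0.06 0.15 0.09] shift in target tool mm [ -33.7 -277.6  -85. ]
[-0.52  0.57  0.09  0.93 -0.05  1.64  1.29] [-0.17994502  0.25396252 -2.877073  ]
[204 125]
```

View pics/s12.png

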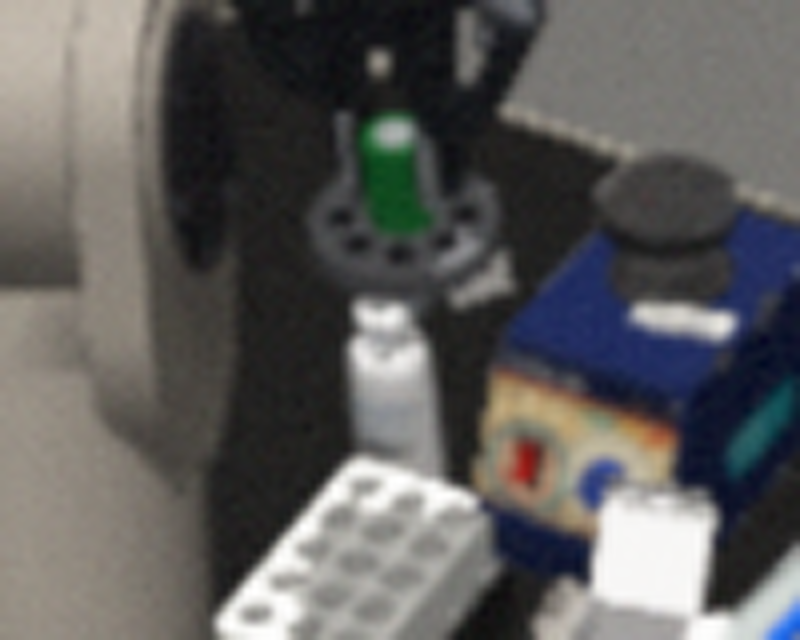

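```bash
python3 -c "
from h import *
import pickle
st,im=pickle.load(open('w12.pkl','rb'));crop(im,'w12c',210,230,350,345,5.7)
K=im['mtx'];T=im['T_tool_cam'];
def tool(uv,x):
    d=np.linalg.inv(K)@[uv[0],uv[1],1]*[1,-1,-1];d=T[:3,:3]@d;o=T[:3,3];return o+d*(x-o[0])/d[0]
for x in(-.0175,-.015):print(tool((390/1.4,427/1.4),x).round(4))
"
```

```text
[-0.0175 -0.0006 -0.0001]
[-0.015  -0.0006  0.0018]
```

View pics/w12c.png

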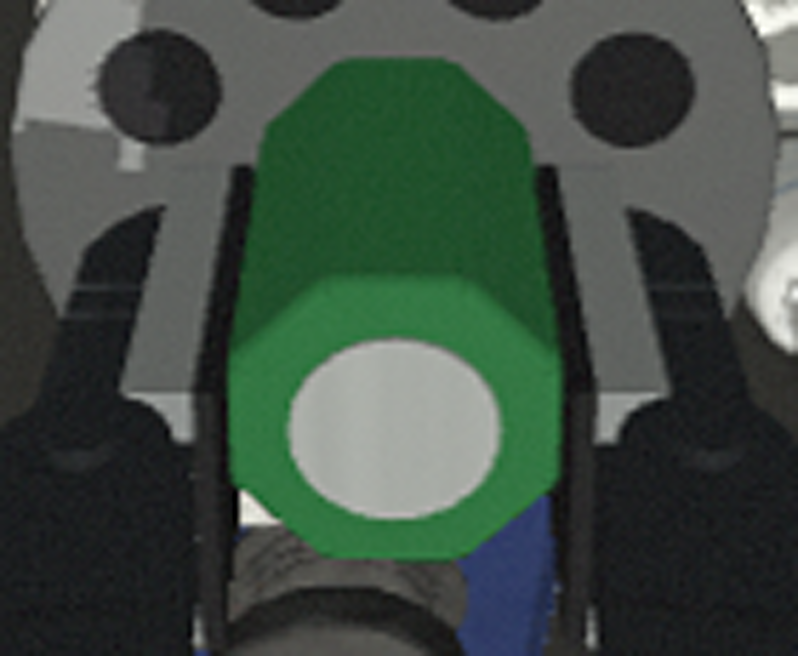

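>>> arm_command(
  rows=[
    [[-0.015,-0.03,0],[0,0,0],0.022],
    [[-0.015,-0.05,-0.015],[0,0,0],0.022],
    [[-0.004,-0.055,-0.02],[0,0,0],0.022],
    [[0,-0.055,-0.02],[0,0,0],0.022],
    [[0,-0.055,-0.02],[0,0,0],0.022],
    [[0,-0.032,-0.01],[0,0,0],0.022],
    [[0,0,0],[0,0,0],0.022],
    [[0,0,0],[0,0,0],0.022],
  ],
)

```text
t: 13.72
position: [0.5691, 0.0063, 0.3562]
orientation: [-0.059, 0.706, 0.059, 0.703]
contact_force: [0.2, 0.1, -0.7]
gripper_width: 0.291
```

```bash
python3 -c "
from go import *
delta([.568,.0024,.16],down(9.3));st=sense();print(st['joint_positions'].round(2))"
```

```text
t 13.72 shift in current tool mm [196.2  -3.7  -1. ] turn deg [ 0.27 -0.22 -0.01] shift in target tool mm [196.2  -3.7  -1.7]
[-0.16  0.33  0.17  1.22 -0.05  1.6   1.74]
```

>>> arm_command(
  rows=[
    [[0.03,-0.0037,-0.0015],[0.3,-0.2,0],0.022],
    [[0.05,0,0],[0,0,0],0.022],
    [[0.05,0,0],[0,0,0],0.022],
    [[0.04,0,0],[0,0,0],0.022],
    [[0.026,0,0],[0,0,0],0.022],
    [[0,0,0],[0,0,0],0.022],
    [[0,0,0],[0,0,0],0.022],
  ],
)

```text
t: 14.6
position: [0.5702, 0.0014, 0.1635]
orientation: [-0.058, 0.703, 0.056, 0.707]
contact_force: [0.3, -0.7, -1.2]
gripper_width: 0.293
```

```bash
python3 look.py w13; python3 -c "
from go import *
delta([.568,.0024,.1305],down(9.3))
im=get_image('scene');crop(im,'s13',220,130,340,250,6.5)"
```

```text
14.6 [0.5702 0.0014 0.1635] [[0.006, -0.161, 0.987], [-0.001, 0.987, 0.161], [-1.0, -0.002, 0.006]] [ 0.3 -0.7 -1.2] 0.293
t 14.65 shift in current tool mm [33.7  1.9 -2.6] turn deg [-0.09  0.41  0.13] shift in target tool mm [33.7  1.8 -2.3]
```

View pics/w13.png

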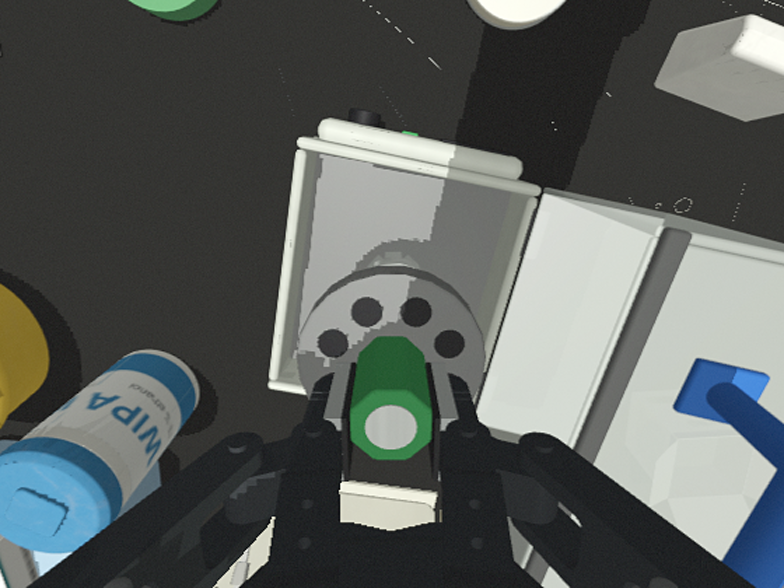

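View pics/s13.png

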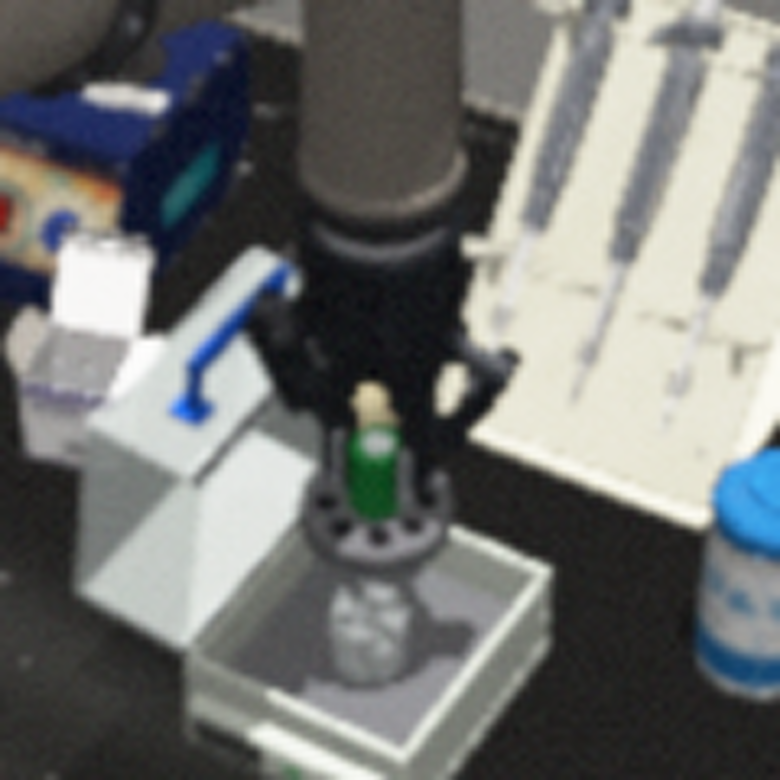

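>>> arm_command(
  rows=[
    [[0.012,0.0015,-0.0022],[0,0.3,0],0.022],
    [[0,0,0],[0,0,0],0.022],
    [[0,0,0],[0,0,0],0.022],
  ],
)

```text
t: 15.08
position: [0.5669, 0.001, 0.1508]
orientation: [-0.057, 0.705, 0.055, 0.705]
contact_force: [0.6, 0.3, -1.8]
gripper_width: 0.296
```

```bash
python3 look.py w14; python3 -c "
from go import *
delta([.568,.0024,.1305],down(9.3))"
```

```text
15.07 [0.5669 0.001  0.1508] [[-0.0, -0.158, 0.987], [-0.002, 0.987, 0.158], [-1.0, -0.002, -0.001]] [ 0.6  0.3 -1.8] 0.296
t 15.12 shift in current tool mm [20.5  1.4  1.1] turn deg [-0.19 -0.02  0.14] shift in target tool mm [20.5  1.3  1.1]
```

>>> arm_command(
  rows=[
    [[0.012,0.0012,0.0008],[0,0,0],0.022],
    [[0.01,0,0],[0,0,0],0.022],
    [[0.006,0,0],[0,0,0],0.022],
    [[0,0,0],[0,0,0],0.022],
  ],
)

```text
t: 15.62
position: [0.5677, 0.0024, 0.1222]
orientation: [-0.057, 0.705, 0.055, 0.705]
contact_force: [0.4, 0.3, -2.1]
gripper_width: 0.295
```

```bash
python3 look.py w15; python3 -c "
from go import *
delta([.568,.0024,.1105],down(9.3))
im=get_image('scene');crop(im,'s15',250,170,320,240,9)"
```

```text
15.62 [0.5677 0.0024 0.1222] [[-0.0, -0.158, 0.987], [-0.002, 0.987, 0.158], [-1.0, -0.002, -0.001]] [ 0.4  0.3 -2.1] 0.295
t 15.68 shift in current tool mm [12.   0.   0.3] turn deg [-0.18 -0.04  0.13] shift in target tool mm [12.   0.   0.3]
```

View pics/s15.png

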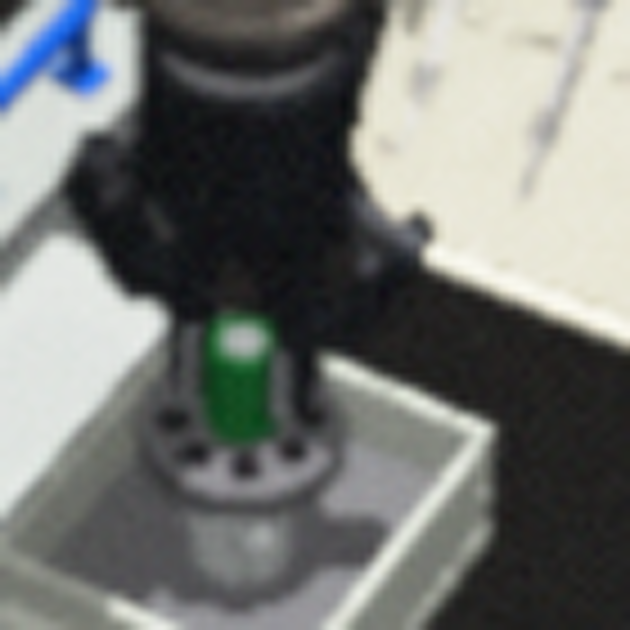

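>>> arm_command(
  rows=[
    [[0.005,0,0],[0,0,0],0.022],
    [[0.004,0,0],[0,0,0],0.022],
    [[0,0,0],[0,0,0],0.022],
  ],
)

```text
t: 16.1
position: [0.5678, 0.0022, 0.1135]
orientation: [-0.057, 0.705, 0.055, 0.705]
contact_force: [1.2, 0.8, -3.3]
gripper_width: 0.294
```

>>> arm_command(
  rows=[
    [[0.003,0,0],[0,0,0],0.022],
    [[0,0,0],[0,0,0],0.022],
  ],
)

```text
t: 16.35
position: [0.5677, 0.0022, 0.1107]
orientation: [-0.057, 0.705, 0.055, 0.705]
contact_force: [1.5, 0.4, -2.4]
gripper_width: 0.295
```

>>> arm_command(
  rows=[
    [[0.002,0,0],[0,0,0],0.022],
    [[0,0,0],[0,0,0],0.022],
  ],
)

```text
t: 16.6
position: [0.5679, 0.0022, 0.1101]
orientation: [-0.057, 0.705, 0.055, 0.705]
contact_force: [-0.7, 1.2, 5.9]
gripper_width: 0.3
```

>>> arm_command(
  rows=[
    [[0.0015,0,0],[0,0,0],0.022],
    [[0,0,0],[0,0,0],0.022],
  ],
)

```text
t: 16.85
position: [0.5681, 0.0022, 0.1101]
orientation: [-0.057, 0.704, 0.055, 0.705]
contact_force: [-3.6, 0.2, 11.8]
gripper_width: 0.298
```

>>> arm_command(
  rows=[
    [[-0.0045,0,0],[0,0,0],0.022],
    [[0,0,0],[-9,0,0],0.022],
    [[0,0,0],[-9,0,0],0.022],
    [[0,0,0],[-9,0,0],0.022],
    [[0,0,0],[-9,0,0],0.022],
    [[0,0,0],[-9,0,0],0.022],
    [[0,0,0],[0,0,0],0.022],
    [[0,0,0],[0,0,0],0.022],
  ],
)

```text
t: 17.85
position: [0.5674, 0.0026, 0.1114]
orientation: [-0.321, 0.631, 0.321, 0.629]
contact_force: [0.5, 0.6, -2.1]
gripper_width: 0.298
```

```bash
python3 look.py w16; python3 -c "
from go import *
delta([.568,.0024,.1105],down(54.3));print(sense()['joint_positions'].round(2))
im=get_image('scene');crop(im,'s16',220,130,340,250,6.5)"
```

```text
17.85 [0.5674 0.0026 0.1114] [[-0.001, -0.809, 0.588], [-0.002, 0.588, 0.809], [-1.0, -0.0, -0.002]] [ 0.5  0.6 -2.1] 0.298
t 17.9 shift in current tool mm [ 0.9 -0.6  0.2] turn deg [-0.28 -0.12  0.03] shift in target tool mm [ 0.9 -0.6  0.2]
[-0.02  0.45 -0.02  1.65  0.01  1.04  2.47]
```

View pics/s16.png

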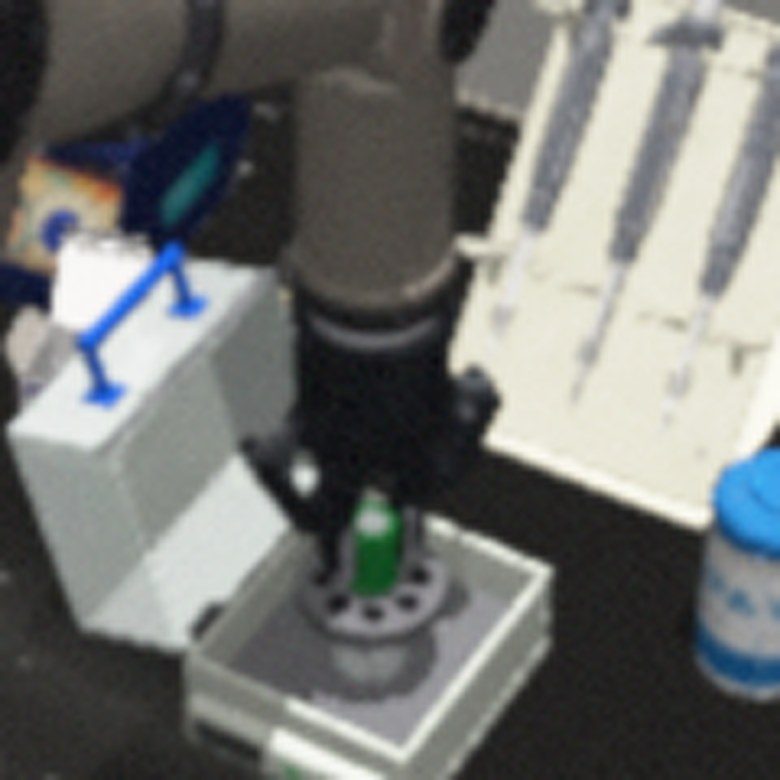

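View pics/w16.png

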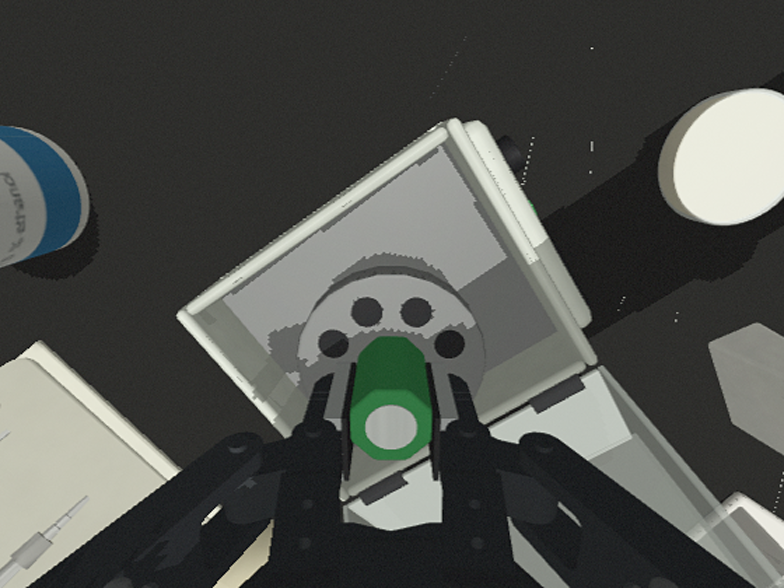

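>>> arm_command(
  rows=[
    [[0.002,0,0],[0,0,0],0.022],
    [[0.002,0,0],[0,0,0],0.022],
    [[0,0,0],[0,0,0],0.022],
  ],
)

```text
t: 18.32
position: [0.5677, 0.0024, 0.1078]
orientation: [-0.322, 0.63, 0.321, 0.629]
contact_force: [0.7, 2.4, -1.7]
gripper_width: 0.296
```

>>> arm_command(
  rows=[
    [[0.003,0,0],[0,0,0],0.022],
    [[0.003,0,0],[0,0,0],0.022],
    [[0,0,0],[0,0,0],0.022],
  ],
)

```text
t: 18.7
position: [0.5677, 0.0024, 0.1015]
orientation: [-0.322, 0.63, 0.321, 0.629]
contact_force: [3.1, 1.8, -2.9]
gripper_width: 0.295
```

Home should be at TCP z≈0.098. Open slightly so it drops the rest by its own weight.

>>> arm_command(
  rows=[
    [[0.002,0,0],[0,0,0],0.022],
    [[0,0,0],[0,0,0],0.034],
    [[0,0,0],[0,0,0],0.034],
    [[0,0,0],[0,0,0],0.034],
  ],
)

```text
t: 19.2
position: [0.5672, 0.0015, 0.0998]
orientation: [-0.322, 0.631, 0.321, 0.629]
contact_force: [0.0, 0.5, 1.0]
gripper_width: 0.397
```

```bash
python3 look.py w17; python3 -c "
from go import *
im=get_image('scene');crop(im,'s17',220,130,340,250,6.5)"
```

```text
19.2 [0.5672 0.0015 0.0998] [[-0.001, -0.81, 0.587], [-0.003, 0.587, 0.81], [-1.0, -0.001, -0.003]] [0.  0.5 1. ] 0.397
```

View pics/w17.png

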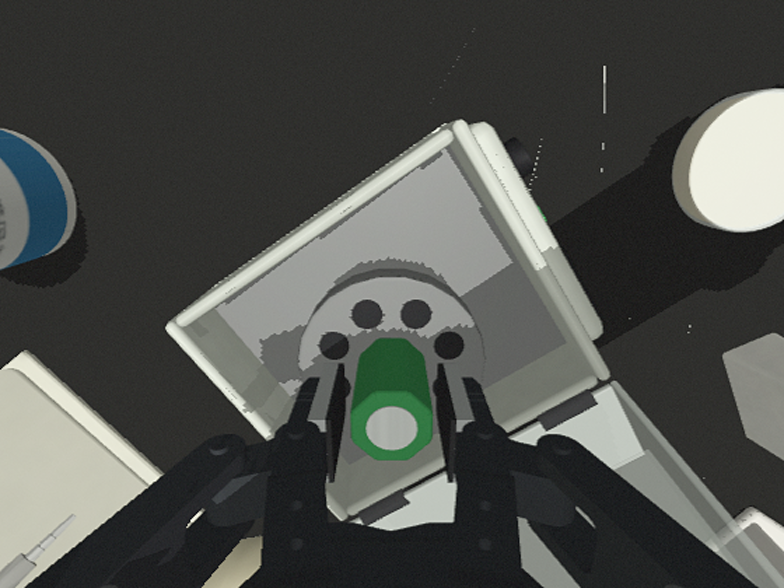

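View pics/s17.png

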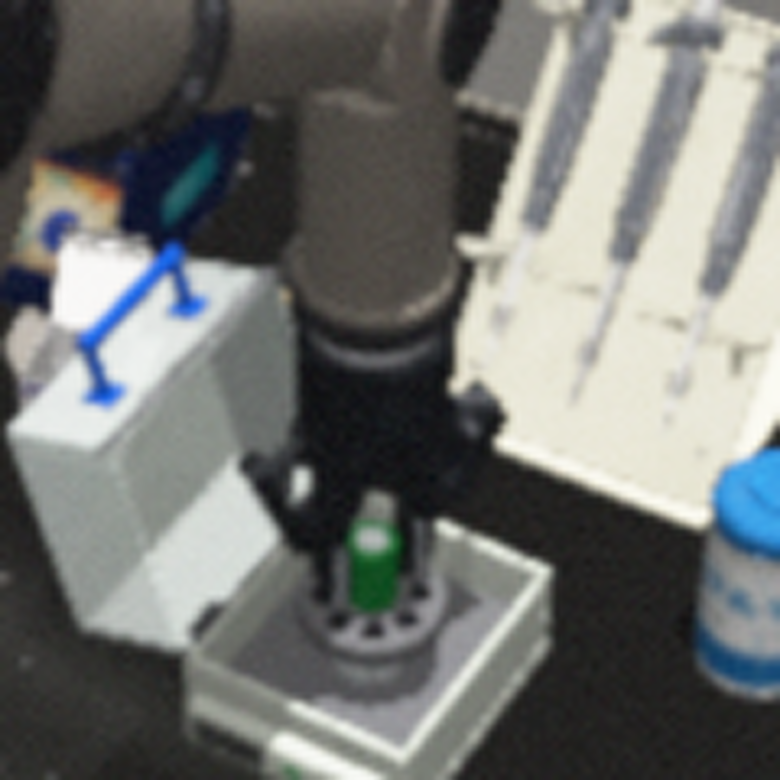

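>>> arm_command(
  rows=[
    [[0,0,0],[0,0,0],0.042],
    [[-0.02,0,0],[0,0,0],0.042],
    [[-0.05,0,0],[0,0,0],0.042],
    [[-0.05,0,-0.01],[0,0,0],0.042],
    [[-0.05,0,-0.02],[0,0,0],0.042],
    [[0,0,0],[0,0,0],0.042],
    [[0,0,0],[0,0,0],0.03],
  ],
)

```text
t: 20.18
position: [0.5497, -0.0215, 0.2695]
orientation: [-0.322, 0.63, 0.321, 0.629]
contact_force: [0.2, -0.2, -0.7]
gripper_width: 0.352
```

```bash
python3 look.py w18; python3 -c "
from go import *
im=get_image('scene');crop(im,'s18',220,130,340,250,6.5)
st=sense();print(st['position'],st['t'])
Rz=R.from_euler('z',54.3,degrees=True).as_matrix()
from ov import overlay
overlay('w18',np.array([.568,.0024,.062]),Rz,(180,90,360,230),4.4,'ov18')
overlay('w18',np.array([.568,.0024,.074]),Rz,(180,90,360,230),4.4,'ov18b')"
```

```text
20.18 [ 0.5497 -0.0215  0.2695] [[-0.001, -0.81, 0.586], [-0.002, 0.586, 0.81], [-1.0, -0.0, -0.002]] [ 0.2 -0.2 -0.7] 0.352
[ 0.54916355 -0.02106878  0.26808272] 20.275
```

View pics/w18.png

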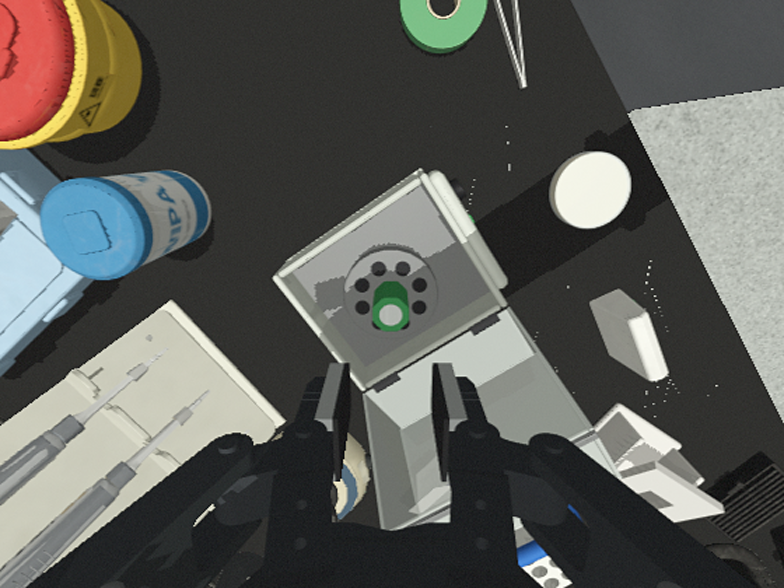

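View pics/ov18.png

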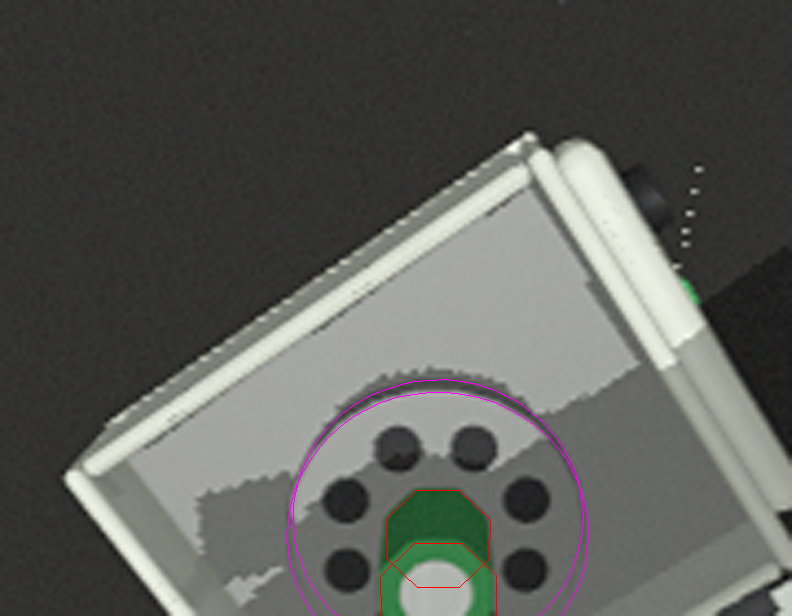

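View pics/s18.png

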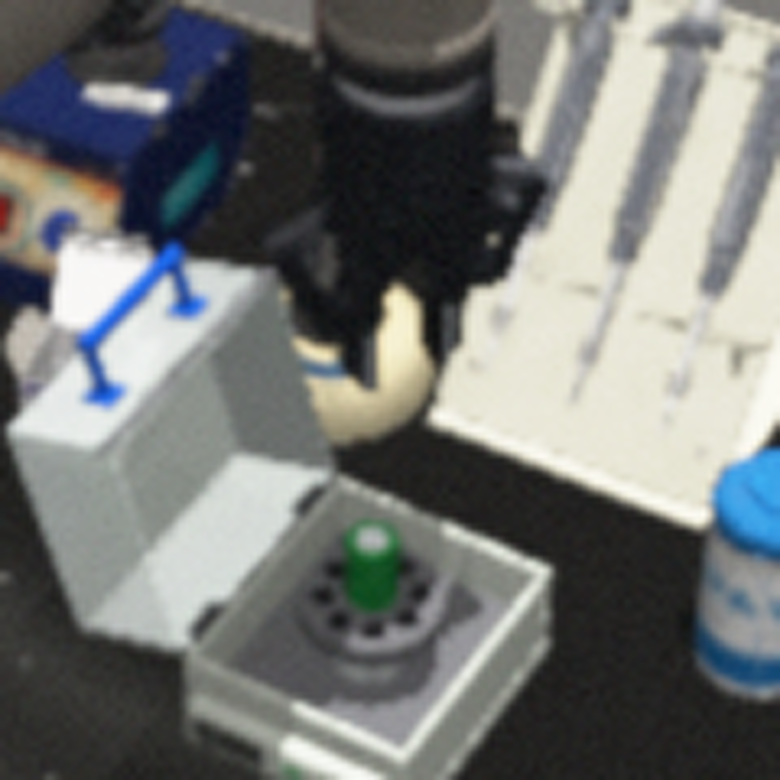

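```bash
python3 -c "
from go import *
Rt=down(-2)@R.from_euler('z',20,degrees=True).as_matrix()
delta([.572,.09,.29],Rt);print(sense()['joint_positions'].round(2))"
```

```text
t 20.27 shift in current tool mm [-22.2  46.6 103.3] turn deg [ 55.53 -10.06  18.37] shift in target tool mm [ 17.6 112.6  18.9]
[ 0.01  0.3  -0.01  1.46  0.    1.38  2.52]
```

>>> arm_command(
  rows=[
    [[-0.011,0,0],[9.3,-1.7,3.1],0.024],
    [[-0.011,0,0],[9.3,-1.7,3.1],0.024],
    [[0,0,0],[9.3,-1.7,3.1],0.024],
    [[0,0,0],[9.3,-1.7,3.1],0.024],
    [[0,0,0],[9.3,-1.7,3.1],0.024],
    [[0,0,0],[9.3,-1.7,3.1],0.024],
    [[0.009,0.056,0.009],[0,0,0],0.024],
    [[0.009,0.056,0.009],[0,0,0],0.024],
    [[0,0,0],[0,0,0],0.024],
    [[0,0,0],[0,0,0],0.024],
  ],
)

```text
t: 21.52
position: [0.5721, 0.0882, 0.312]
orientation: [0.138, 0.694, 0.11, 0.698]
contact_force: [-0.3, -1.0, -0.6]
gripper_width: 0.28
```

```bash
python3 look.py w19; python3 -c "
from go import *
Rt=down(-2)@R.from_euler('z',20,degrees=True).as_matrix()
delta(np.array([.573,.141,.209])+Rt[:,0]*.003,Rt)
im=get_image('scene');crop(im,'s19',220,130,340,250,6.5)"
```

```text
21.52 [0.5721 0.0882 0.312 ] [[0.014, 0.037, 0.999], [0.344, 0.938, -0.04], [-0.939, 0.345, -0.0]] [-0.3 -1.  -0.6] 0.28
t 21.57 shift in current tool mm [118.4  15.1  -1.7] turn deg [-0.38  0.15 -0.15] shift in target tool mm [118.4  15.4  -1.2]
```

View pics/w19.png

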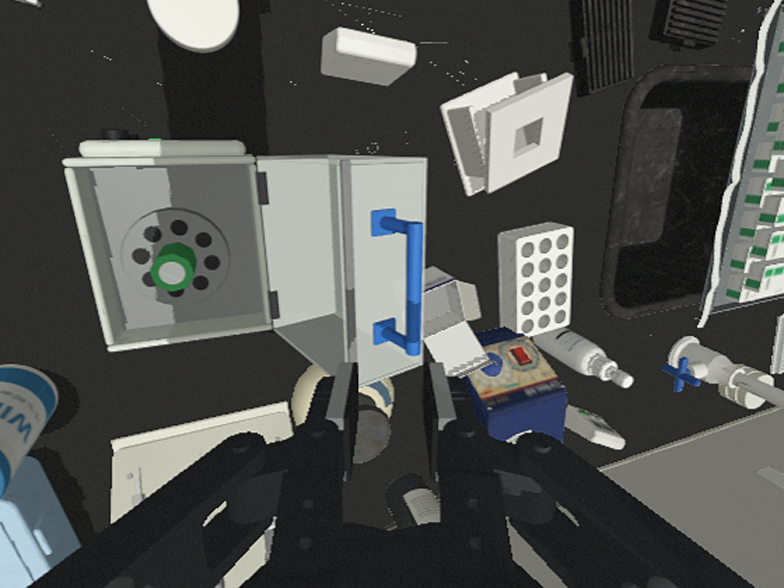

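View pics/s19.png

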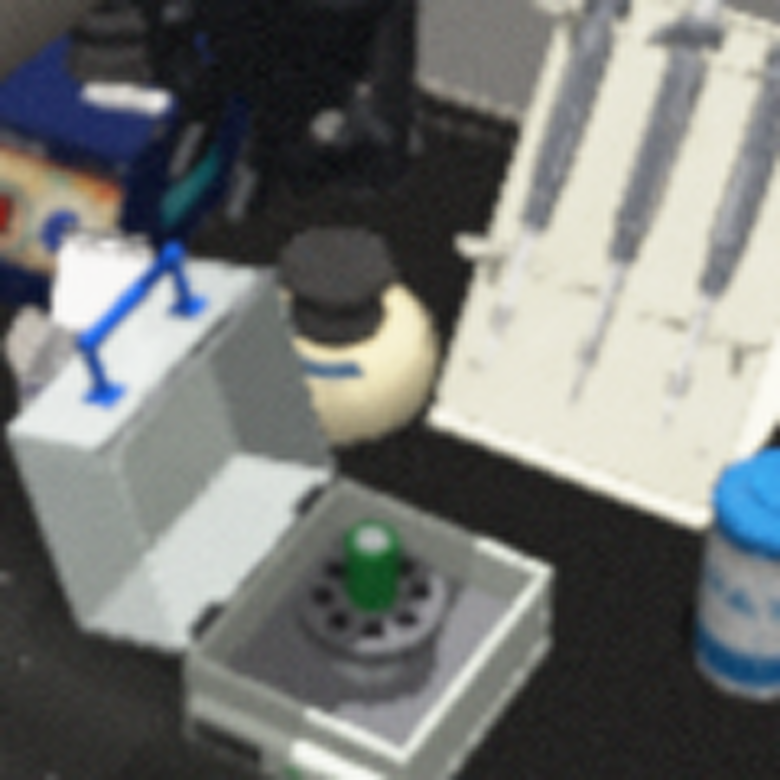

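```bash
python3 -c "
from go import *
import pickle
st,im=pickle.load(open('w19.pkl','rb'));c=cam(im,st)
ims=get_image('scene');cs=cam(ims)
A=[(414,228),(413,350)];B=[(90,343),(174,252)]
for a,b in zip(A,B):
    a=np.array(a)/1.4;b=(np.array(b)+.5)/6.5-.5+[220,130]
    print(atz(c,a,.209).round(4),tri([(c,a),(cs,b)]))
"
```

```text
[0.5361 0.1417 0.209 ] (array([0.53729985, 0.14316772, 0.20385328]), [np.float64(0.9), np.float64(0.2)])
[0.6131 0.1395 0.209 ] (array([0.61858681, 0.14406649, 0.19881206]), [np.float64(0.5), np.float64(0.1)])
```

>>> arm_command(
  rows=[
    [[0.03,0.015,0],[0,0,0],0.024],
    [[0.045,0,0],[0,0,0],0.024],
    [[0.015,0,0],[0,0,0],0.024],
    [[0,0,0],[0,0,0],0.024],
    [[0,0,0],[0,0,0],0.024],
  ],
  newtons=25,
)

```text
t: 22.3
position: [0.5762, 0.1319, 0.2362]
orientation: [0.139, 0.691, 0.109, 0.701]
contact_force: [-0.1, 0.5, -0.2]
gripper_width: 0.284
```

```bash
python3 look.py w20; python3 -c "
from go import *
Rt=down(-2)@R.from_euler('z',20,degrees=True).as_matrix()
delta(np.array([.574,.141,.209])+Rt[:,0]*.003,Rt)"
```

```text
22.3 [0.5762 0.1319 0.2362] [[0.021, 0.038, 0.999], [0.345, 0.938, -0.043], [-0.938, 0.346, 0.006]] [-0.1  0.5 -0.2] 0.284
t 22.35 shift in current tool mm [31.7 -1.2 -2.8] turn deg [-0.29  0.51 -0.22] shift in target tool mm [31.8 -1.1 -2.6]
```

View pics/w20.png

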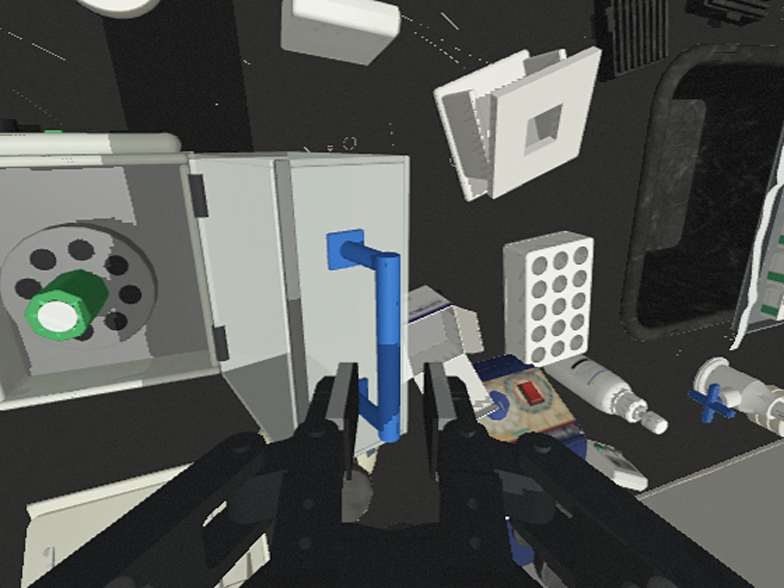

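Bar runs from (388,258) to (390,438), centred between the pads (x≈390). Advance 31 mm and close.

>>> arm_command(
  rows=[
    [[0.016,-0.001,-0.0025],[0,0.4,0],0.024],
    [[0.015,0,0],[0,0,0],0.024],
    [[0,0,0],[0,0,0],0.024],
    [[0,0,0],[0,0,0],0.004],
    [[0,0,0],[0,0,0],0.004],
    [[0,0,0],[0,0,0],0.004],
  ],
)

```text
t: 23.1
position: [0.5724, 0.1427, 0.2047]
orientation: [0.138, 0.695, 0.11, 0.697]
contact_force: [-1.3, -0.7, -1.9]
gripper_width: 0.105
```

```bash
python3 look.py w21; python3 -c "
from go import *
st=sense();P=st['position'];Rt=R.from_quat(st['orientation']).as_matrix();print(P,st['gripper_width'],st['contact_force'])
Rc=R.from_euler('z',-2,degrees=True).as_matrix()
h=np.array([.568,.0024,0])+Rc@[0,.065,.062]
bar=P-Rt[:,0]*.003; rel=Rc.T@(bar-h);print('rel',rel.round(4),np.hypot(rel[1],rel[2]).round(4))
th0=np.radians(169.5)-np.arctan2(rel[2],rel[1]);print('lid',th0)
rad=.1648
ths=np.linspace(th0,0.06,16)
pt=lambda t:np.array([rel[0]*0,rad*np.cos(np.radians(169.5)-t),rad*np.sin(np.radians(169.5)-t)])
for a,b in zip(ths[:-1],ths[1:]): print(round(b,3),(Rt.T@Rc@(pt(b)-pt(a))*1e3).round(1))
"
```

```text
23.1 [0.5724 0.1427 0.2047] [[0.009, 0.038, 0.999], [0.345, 0.938, -0.038], [-0.939, 0.345, -0.004]] [-1.3 -0.7 -1.9] 0.105
[0.57244623 0.14263015 0.2046843 ] 0.10283547111082075 [-1.31683525 -1.06001647 -3.49444987]
rel [-0.0004  0.0743  0.1455] 0.1634
lid 1.8594787743940862
1.74 [-13.7 -14.3   0. ]
1.62 [-11.9 -15.8   0. ]
1.5 [ -9.9 -17.1   0.1]
1.38 [ -7.8 -18.2   0.1]
1.26 [ -5.5 -19.    0.1]
1.14 [ -3.2 -19.5   0.1]
1.02 [ -0.9 -19.7   0.1]
0.9 [  1.5 -19.7   0.1]
0.78 [  3.8 -19.4   0.1]
0.66 [  6.1 -18.8   0.1]
0.54 [  8.3 -17.9   0.1]
0.42 [ 10.4 -16.8   0.1]
0.3 [ 12.4 -15.4   0.1]
0.18 [ 14.1 -13.8   0.1]
0.06 [ 15.7 -12.    0.1]
```

View pics/w21.png

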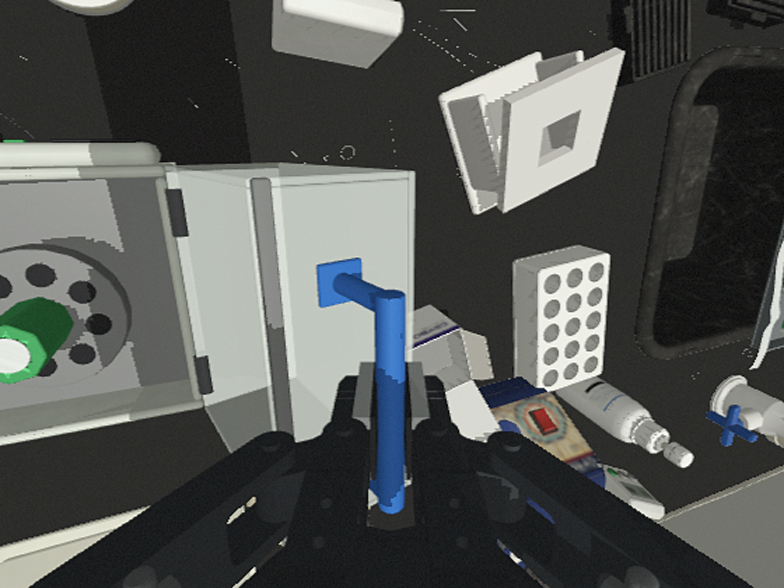

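Bar held (opening ≈9 mm). Swing the lid down.

>>> arm_command(
  rows=[
    [[-0.0137,-0.0143,0],[0,0,0],0.004],
    [[-0.0119,-0.0158,0],[0,0,0],0.004],
    [[-0.0099,-0.0171,0.0001],[0,0,0],0.004],
    [[-0.0078,-0.0182,0.0001],[0,0,0],0.004],
    [[-0.0055,-0.019,0.0001],[0,0,0],0.004],
    [[-0.0032,-0.0195,0.0001],[0,0,0],0.004],
    [[-0.0009,-0.0197,0.0001],[0,0,0],0.004],
    [[0,0,0],[0,0,0],0.004],
  ],
)

```text
t: 24.15
position: [0.568, 0.0052, 0.2116]
orientation: [0.138, 0.695, 0.108, 0.697]
contact_force: [-4.5, -2.0, 6.5]
gripper_width: 0.105
```

```bash
cat > lid.py <<'E'
from go import *
st=sense();P=st['position'];Rt=R.from_quat(st['orientation']).as_matrix()
Rc=R.from_euler('z',-2,degrees=True).as_matrix()
h=np.array([.568,.0024,0])+Rc@[0,.065,.062]
bar=P-Rt[:,0]*.003; rel=Rc.T@(bar-h)
print(st['t'],P,st['gripper_width'],st['contact_force'].round(1),'rel',rel.round(4),np.hypot(rel[1],rel[2]).round(4),'lid',np.radians(169.5)-np.arctan2(rel[2],rel[1]))
E
python3 lid.py
```

```text
24.15 [0.56799416 0.00519174 0.21156987] 0.10489251899741653 [-4.5 -2.   6.5] rel [-1.000e-04 -6.320e-02  1.524e-01] 0.165 lid 0.9941701346201446
```

>>> arm_command(
  rows=[
    [[0.0015,-0.0197,0.0001],[0,0,0],0.004],
    [[0.0038,-0.0194,0.0001],[0,0,0],0.004],
    [[0.0061,-0.0188,0.0001],[0,0,0],0.004],
    [[0.0083,-0.0179,0.0001],[0,0,0],0.004],
    [[0.0104,-0.0168,0.0001],[0,0,0],0.004],
    [[0.0124,-0.0154,0.0001],[0,0,0],0.004],
    [[0.0141,-0.0138,0.0001],[0,0,0],0.004],
    [[0,0,0],[0,0,0],0.004],
  ],
)

```text
t: 25.15
position: [0.5651, -0.0864, 0.1149]
orientation: [0.138, 0.695, 0.11, 0.697]
contact_force: [0.9, 0.1, 0.4]
gripper_width: 0.102
```

```bash
python3 lid.py; python3 look.py w22
```

```text
25.15 [ 0.56505381 -0.08642244  0.11489693] 0.10249961341223852 [0.9 0.1 0.4] rel [ 0.0002 -0.1549  0.0557] 0.1646 lid 0.16198718090169706
25.15 [ 0.5651 -0.0864  0.1149] [[0.01, 0.039, 0.999], [0.345, 0.938, -0.04], [-0.939, 0.345, -0.004]] [0.9 0.1 0.4] 0.102
```

View pics/w22.png

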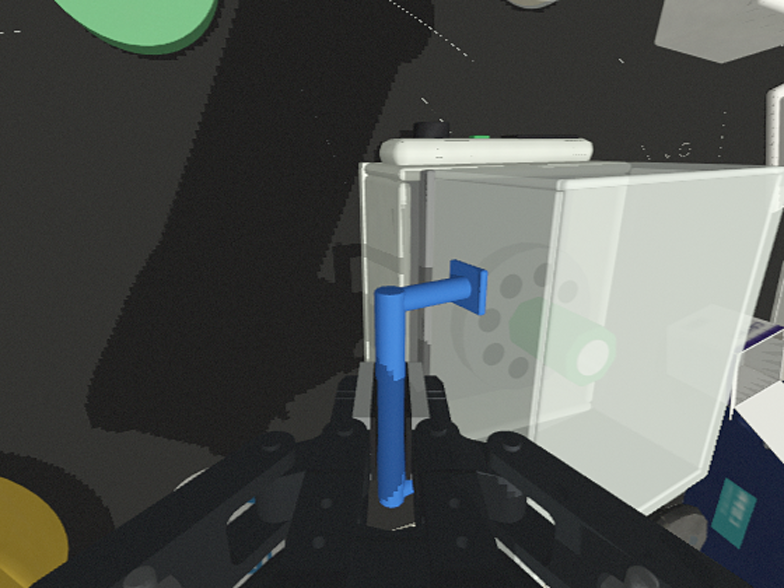

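>>> arm_command(
  rows=[
    [[0.008,-0.0062,0],[0,0,0],0.004],
    [[0.008,-0.006,0],[0,0,0],0.004],
    [[0,0,0],[0,0,0],0.004],
    [[0,0,0],[0,0,0],0.018],
    [[0,0,0],[0,0,0],0.018],
    [[0,0,0],[0,0,0],0.018],
  ],
)

```text
t: 25.95
position: [0.5645, -0.0918, 0.0976]
orientation: [0.138, 0.695, 0.11, 0.697]
contact_force: [-1.0, -0.9, -0.3]
gripper_width: 0.208
```

```bash
python3 lid.py; python3 look.py w23
```

```text
25.95 [ 0.56445776 -0.09176743  0.09760566] 0.20803405049145107 [-1.  -0.9 -0.3] rel [-0.0002 -0.1603  0.0384] 0.1648 lid 0.05202725415585885
25.95 [ 0.5645 -0.0918  0.0976] [[0.01, 0.037, 0.999], [0.345, 0.938, -0.038], [-0.938, 0.345, -0.003]] [-1.  -0.9 -0.3] 0.208
```

View pics/w23.png

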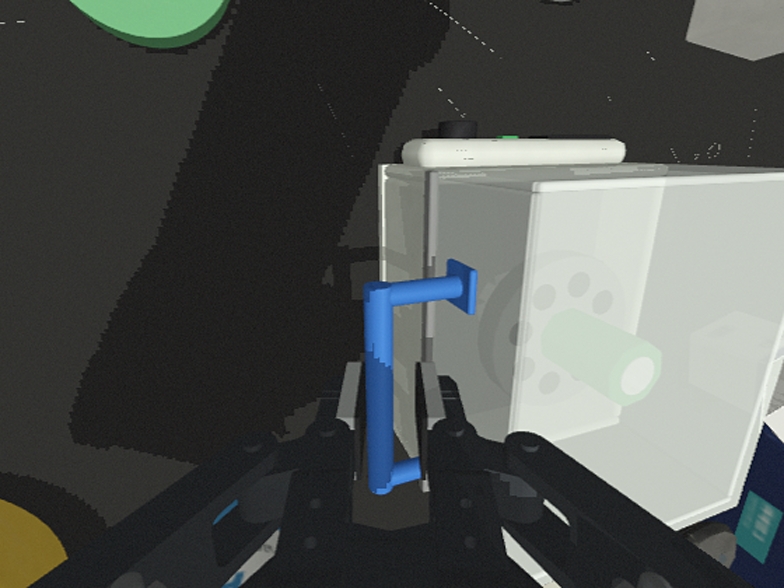

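>>> arm_command(
  rows=[
    [[-0.02,0,0],[0,0,0],0.02],
    [[-0.03,0,0],[0,0,0],0.02],
    [[-0.05,0,0],[0,0,0],0.02],
    [[-0.05,0,0],[0,0,0],0.02],
    [[0,0,0],[0,0,0],0.02],
    [[0,0,0],[0,0,0],0.02],
  ],
)

```text
t: 26.75
position: [0.5628, -0.143, 0.2379]
orientation: [0.138, 0.695, 0.111, 0.697]
contact_force: [-0.5, 0.6, -0.7]
gripper_width: 0.234
```

```bash
python3 look.py w24; python3 - <<'E'
from go import *
import pickle
im=get_image('scene');crop(im,'s24',210,160,350,280,5.7)
t=get_image('top');crop(t,'t24',150,140,450,290,2.6)
st=sense();print(st['t'],st['contact_force'],st['gripper_width'])
for l in ["rotor_orange","wipe_tub","lab_timer","petri_dish","tape_roll"]:
    print(l,[(np.round(d["xyz"],3).tolist(),round(d["p"],2)) for d in search_frame(l,t)][:1])
E
```

```text
26.75 [ 0.5628 -0.143   0.2379] [[0.009, 0.037, 0.999], [0.346, 0.937, -0.038], [-0.938, 0.346, -0.004]] [-0.5  0.6 -0.7] 0.234
26.9 [-0.08972498  0.67005495  0.24505774] 0.23479330736101728
rotor_orange [([0.381, 0.04, 0.017], 0.64)]
wipe_tub [([0.684, -0.16, 0.124], 0.98)]
lab_timer [([0.416, 0.169, 0.06], 0.47)]
petri_dish []
tape_roll [([0.405, -0.158, 0.02], 0.86)]
```

View pics/s24.png

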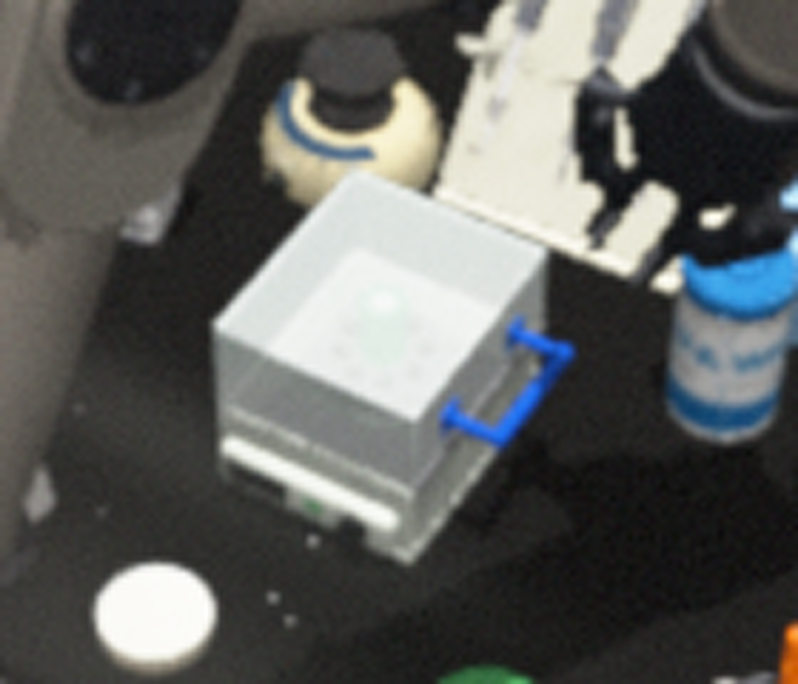

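View pics/w24.png

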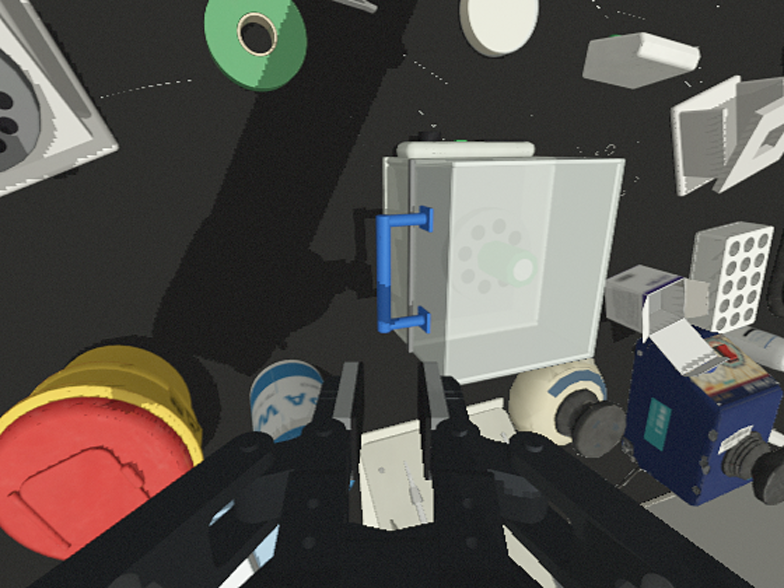

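View pics/t24.png

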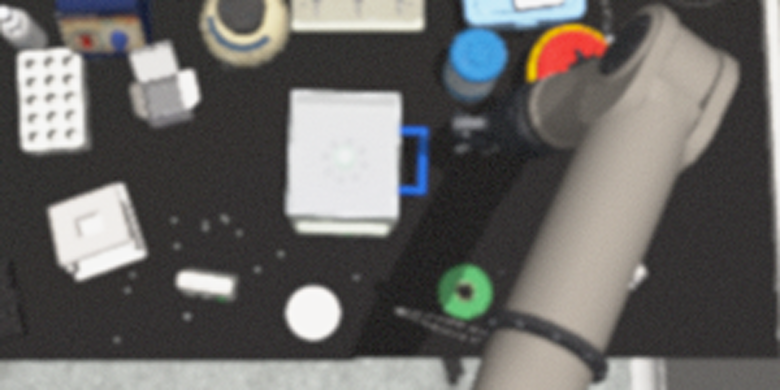

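```bash
python3 - <<'E'
from h import *
im=get_image('top');p=im["pixels"].astype(int)
m=((p[...,2]>p[...,0]+80)&(p[...,2]>p[...,1]+50)).astype(np.uint8)
k,l,s,c=cv2.connectedComponentsWithStats(m);print([(s[i],c[i].round(1)) for i in range(1,k) if s[i,4]>100])
im=get_image('scene');p=im["pixels"].astype(int)
m=((p[...,2]>p[...,0]+80)&(p[...,2]>p[...,1]+50)).astype(np.uint8)
k,l,s,c=cv2.connectedComponentsWithStats(m);print([(s[i],c[i].round(1)) for i in range(1,k) if s[i,4]>100])
crop(im,'s25',300,220,400,330,5)
print(sense()['qd'].round(3))
E
```

```text
[(array([324, 151,  20,  20, 312], dtype=int32), array([333.4, 160.7])), (array([303, 188,  12,  27, 149], dtype=int32), array([310.1, 201.7]))]
[(array([330, 204,  20,  11, 156], dtype=int32), array([340.3, 209.1])), (array([287, 216,  24,  22, 124], dtype=int32), array([300.1, 227.8]))]
[-0.    -0.003  0.002 -0.001  0.001  0.002  0.001]
```

View pics/s25.png

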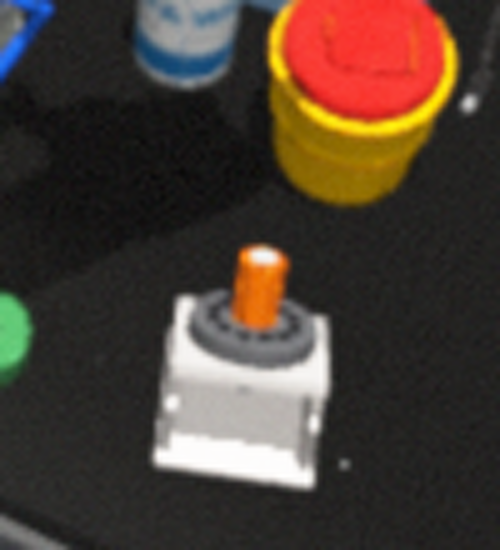

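The bar's blob sits within 0.3 px of its starting place in both views, so the lid is shut. The orange rotor has not moved. Handing in.

```bash
python3 -c "
from plant import *
print(hand_in())"
```

```text
the job is handed in; nothing more can be done
None
```

The green rotor is home in the hub with the lid shut over it, and the job was handed in at about 27 s on the robot's clock. No verdict came back. One thing could still count against it: a hard touch on the first try for the lid's bar, described below.

**What I did**
- I pinched the bar with the hand tilted 20° and swung the lid open to about 1.45 rad.
- I drew the green rotor out along its sloping axis, stood it upright and set its stub in the hub.
- The splines rested on the hub's top with about 12 N. I lifted the rotor clear, turned it 45° to the slot angle read from the camera, and it went down with no upward push.
- I let go about 1.7 mm above home so it dropped the rest by its own weight. I then swung the lid down to about 0.05 rad and released it to sink shut.

**Last checks**
- **Rotor:** the projected outline of a fully home rotor matched the wrist picture before the lid was closed. The rotor shows through the shut lid, upright in the middle.
- **Lid:** the bar's image is back within 0.3 px of its starting position in both fixed views.
- **Bystanders:** the wipe tub, timer and tape roll were found within about 4 mm of where they started. The dish and orange rotor look unmoved in the pictures. The network missed the dish and reported the dish's place as the orange rotor, because the arm hid the rotor from the top camera.
- **Robot:** it touches nothing.

**What went wrong on the way**
- On the first, untilted approach to the bar, the hand pressed on the shut lid with about 63 N upward. I think it was the finger linkage on the lid's edge. If that counts as the gripper's body, it is over the 40 N limit. I backed off at once and tilted the hand.
- While I turned the rotor, the hand nudged the lid from 1.45 rad to its open stop, which did no harm that I could see.

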